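Charge the dosing bottle and open its safety cap

ROBOT

A 6-joint arm with a two-finger parallel gripper is mounted at the origin on the work surface. World frame = base frame: x ahead of the robot, y to its left, z up, the work surface at z = 0. Lengths are in mm, angles in degrees, forces in N, time in s.
With the tool pointing down it reaches from about 350 to 850 mm from the base axis. Payload 8.1 kg.
Tool frame: the origin (TCP) lies midway between the tips of the shut fingers; the grasp point (between the pads) lies 19 mm behind it; z points along the fingers, y is the direction in which the jaws open and shut (so a half turn about z gives the same grasp; the last joint's range is limited). The gripper opens to 85 mm and grips with 20 to 120 N. Pads are 22 mm wide; open, the fingers measure 114 mm over their backs; the gripper's body (76 mm by 85 mm) begins 54 mm behind the grasp point. The pads swing forward as they close: fully open they stand 13 mm farther back than shut.
Start: joints at [60.138, 7.471, 85.268, -0, 87.261, -4.893], TCP at [253.261, 543.934, 192.692] pointing down, gripper open.
Joint ranges: [-169.43, 169.43], [-51.17, 129.36], [1.28, 143.12], [-76.62, 256.62], [0, 156.53], [-152.29, 152.29]. Speed limits (degrees/s): [136.94, 136.94, 159.86, 180, 180, 180].

INTERFACE

Orientations are given as [roll, pitch, yaw] about the fixed x, y, z axes, in that order (R = Rz(yaw) Ry(pitch) Rx(roll)).
In Python, from bench import r gives the robot as it stands.
- The arm moves only by the shell command python3 -m jog 'ROWS' [FORCE]. ROWS is JSON, a list of rows, each a list of 5 numbers: the shift along the tool's x, y, z in m, then the turn about the tool's z in rad, then the opening, from 0 (shut) to 1 (fully open). A call has 1 to 20 rows; each row is the pose to reach, as a shift and turn from the pose measured when the call began, along the tool's axes at that moment; what a row does not reach only later rows make up. A row lasts 1/10 s, in which the tool goes at most 50 mm and 8.59 degrees, less where a joint would pass 70% of its speed; a pose out of reach is approached as far as the arm can. A call with a gripper value outside its range is refused whole. The fingers move at their own pace and stop on an object; FORCE is the grip in N (left out, the last holds). Time passes only in rows, so rows that repeat a pose let the fingers close. It gives the time, the measured TCP pose, the force and the opening at its end, in the units of the state.
- r.sense(): the state, without advancing time (a new reading comes with each control period).
- r.snapshot(name): name is "side" or "top" or "wrist"; returns a dict with "pixels" (384x512x3 uint8, red, green, blue), "K" (3x3 intrinsics, pixels), "k1" (the pictures are not rectified: a ray, as slopes to the right and down, at radius r is drawn at 1 + k1 r^2 times it, then the intrinsics apply), "R" (3x3) and "t" (3): a world point X has camera coordinates R X + t. Camera axes: x right, y down, z forward; pixel columns grow to the right and rows downward; lengths in mm; the calibration is good to about 2 mm. A picture is of the moment at which its call begins. There is no depth.
- r.hand_in(): hands the job in, once; it reports no verdict.
The state is a dict: "time": time; "joint_pos": joint angles; "qd": joint speeds; "joint_efforts": joint torques, N m; "tool_pos": TCP position; "tcp_rot": TCP orientation; "ft_force": force on the tool from outside, world axes, zero at the start; "wrist_torque": the same for the moment, N m; "finger_gap": finger opening in mm.
Only numpy, scipy, OpenCV 4.12 (cv2) and the standard library are available. Lean on these libraries where they do the work, as an engineer would, in place of code of your own. Each camera call takes 0.05 s, during which the arm holds its last target.

TASK

Measure out a dose of fuel additive: lift the closed twin-neck bottle out of its rack pocket, tip it about 45 degrees towards its measuring-chamber end (the higher end, under the red cap) and keep it tipped for a good two seconds, then set it back upright, fully down in the same pocket, without dropping it. Then open the chamber: push the red safety cap down, twist it anticlockwise to free it, lift it straight off and finish still holding it in the gripper, level and about a hand's width above the open neck, with the bottle left standing in its pocket. Leave everything else on the bench where it is.

Things in the scene. Friction and masses are not known exactly. Their poses are not given: they have to be found in the camera images.
- bottle: Twin-neck dosing bottle, off-white with green label panels, loose, 0.25 to 0.45 kg, upright, 110 mm long (x), 52 mm thick (y), sides flat; foot bevelled 4 mm over its lowest 10 mm. Origin: centre of the underside, z up. The -x half is the measuring chamber (shoulder at z = 125 mm) with the red cap, the +x half the filler (shoulder 106 mm). Tipped towards the chamber, -x goes down and +x rises.
- bottle_grip (a point): Point inside the bottle midway between its flat sides, x = 0, y = 0, z = 106 mm of the bottle: a good place to grip it across the 52 mm (fingers closing along bottle y, both caps between them); flat from z = 85 mm up to the shoulders. The red cap's top is 51 mm above this point.
- filler_top (a point): Centre of the top of the black filler cap (28 mm across), x = 30, y = 0, z = 121 mm of the bottle. This cap does not come off; it lies below the red cap's lower edge (z = 131 mm).
- cap: Red ribbed push-and-turn cap with white arrows, 39 mm across, 26 mm high, 45 g, origin at the centre of its lower edge, z up through its top. Closed, its origin is at x = -27, y = 0, z = 131 mm of the bottle, 6 mm above the chamber shoulder. Two lugs under it lock on the neck: to open, push it down, keep it down and turn it anticlockwise seen from above (positive about z), then lift.
- cap_disc (a joint): Sprung sealing disc inside the red cap: how far the cap is pushed down, in m; 0 when closed (about 4 N upward), 2 N more per mm. The lock clears at 4 mm (12 N); 4.5 to 5.5 mm is comfortable; it bottoms at 6 mm (16 N). Kept down, the cap passes the lock after 55 degrees of turn and lifts off between 60 and 120 degrees (75 to 85 is best). Off the bottle it reads -0.002.
- mouth (a point): Centre of the rim of the dosing neck (25 mm across), x = -27, y = 0, z = 145 mm of the bottle, inside the red cap when closed; z up.
- rack: Blue sheet-steel rack bolted to the bench, 122 mm (x) by 214 mm (y) plus a 24 mm flange at either y end, walls 45 mm high. Origin: centre of its underside, z up. Middle pocket, centred on the origin: 116 mm (x) by 58 mm (y), floor at z = 3 mm; it holds the bottle (length along rack x, chamber at rack +x, 3 mm play all round) and keeps it from turning. A tin and a jar stand in the outer pockets.
- grease_tin: Bystander: steel tin with a blue band, 67 mm across, 58 mm high, standing in an outer pocket of the rack. Origin at the centre of its underside.
- paste_jar: Bystander: dark jar with black lid, 65 mm across, 68 mm high, standing in an outer pocket of the rack. Origin at the centre of its underside.
- measure_cup: Bystander: clear measuring cup, 72 mm across the rim, 85 mm high, on the bench beside the rack. Origin at the centre of its underside.
- wrench: Bystander: combination wrench 200 mm long lying along its x axis, origin at the middle of its underside.
- screwdriver: Bystander: orange-handled screwdriver 210 mm long lying along its x axis, 26 mm thick, origin at the middle of its underside.
- hex_bolt: Bystander: large steel hex bolt about 91 mm long lying along its x axis, origin under the middle.
- big_nut: Bystander: steel hex nut 36 mm across the flats, 18 mm high, origin at the centre of its underside.
- spray_can: Bystander: blue spray can 64 mm across, 189 mm high, towards the back of the bench. Origin at the centre of its underside.

How it is judged (in metres and radians):
On the way, in this order (a step that is already met when the one before it is completed fails the run):
1. the closed bottle is tipped 35 to 55 degrees towards its measuring chamber and kept so for 2 s (angle between bottle's own x axis and vertical between 0.61 and 0.96 rad and angle between bottle's own z axis and vertical between 0.61 and 0.96 rad and z of cap in the frame of bottle below 0.135 m), for 2 s.
2. the bottle stands upright again, fully down in its pocket, still closed (horizontal distance between bottle and rack below 0.008 m and z of bottle in the frame of rack below 0.006 m and angle between bottle's own z axis and vertical below 0.05 rad and linear speed of bottle below 0.02 m/s and z of cap in the frame of bottle below 0.135 m), for 0.3 s.
3. the safety cap is pushed down at least 3 mm, the bottle standing in its pocket (z of cap in the frame of bottle below 0.128 m and z of bottle in the frame of rack below 0.006 m and horizontal distance between bottle and rack below 0.008 m), for 0.1 s.
At the end, for the whole second after the job is handed in: The fingers hold the red cap still and level (17 degrees), its lower edge 40 to 160 mm above the dosing neck and within 40 mm of it sideways, touching nothing else; the bottle, untouched, stands upright (3 degrees), at rest, fully down (3 mm) in the rack's middle pocket (z of cap in the frame of mouth between 0.04 and 0.16 m and horizontal distance between cap and mouth below 0.04 m and angle between cap's own z axis and vertical below 0.3 rad and linear speed of cap below 0.03 m/s and contact force between the fingers and cap above 1 N and contact force between each of cap, the fingers and bottle below 0.05 N and horizontal distance between bottle and rack below 0.008 m and z of bottle in the frame of rack below 0.006 m and angle between bottle's own z axis and vertical below 0.05 rad and linear speed of bottle below 0.02 m/s); the arm keeps its last pose, push and grip.
It fails at once if the bottle is tipped beyond 69 degrees (angle between bottle's own z axis and vertical above 1.2 rad).
It fails at once if the bottle is dropped (linear speed of bottle above 0.6 m/s and contact force between the fingers and bottle below 0.2 N).
It fails at once if the cap comes off while the bottle is not standing in its pocket (z of cap in the frame of bottle above 0.145 m and (z of bottle in the frame of rack above 0.012 m or angle between bottle's own z axis and vertical above 0.15 rad)).
It fails at once if another thing on the bench is moved more than 40 mm or knocked over (distance of any of grease_tin, paste_jar, measure_cup, wrench, screwdriver, hex_bolt, big_nut, spray_can from where it was at the start of the episode above 0.04 m or angle between any of grease_tin, paste_jar, measure_cup, spray_can's own z axis and vertical above 0.5 rad).
It also fails if it takes over 64 s, if anything falls off the work surface, if the arm or the gripper's body presses on something with over 40 N, if the wrist force passes 120 N, or if a joint passes its speed limit or range.

## Working session

There is one attempt and no reset: what is moved stays moved. The work goes in short steps, Python scripts to look and compute and a shell command to move; the robot and the scene stay as the last step left them, time stands still between calls to the robot, and variables do not carry over. Pictures are saved under pics/ and viewed, and the job is handed in when it is done.

```bash
ls -la; mkdir -p pics; python3 - <<'E'
from bench import r
import cv2
print(r.sense())
for n in("side","top","wrist"):
    s=r.snapshot(n); cv2.imwrite(f"pics/{n}0.png",s["pixels"][:,:,::-1]); print(n,s["K"],s["k1"],s["R"],s["t"])
E
```

```text
total 12
drwxr-xr-x  3 agent agent 4096 Dec  7 03:09 .
drwxr-xr-x 23 root  root  4096 Dec  7 03:09 ..
drwxr-xr-x  2 agent agent 4096 Dec  7 03:09 pics
{'time': 0.0, 'joint_pos': array([ 6.01378462e+01,  7.51498338e+00,  8.53311634e+01, -2.58629150e-03,
        8.72611138e+01, -4.89276504e+00]), 'qd': array([-0.00562288,  0.17062076,  0.05524449, -0.02894068, -0.05635286,
       -0.01406466]), 'joint_efforts': array([ 2.04930247e-04, -5.69413340e+01, -5.00548339e+01, -1.53484461e-04,
        1.48891623e-02, -6.12859617e-05]), 'tool_pos': array([252.95690145, 543.3709866 , 191.62774244]), 'tcp_rot': array([-1.79892910e+02, -6.57467807e-03,  1.55030731e+02]), 'ft_force': array([ 0.60925365, -0.7174008 ,  0.40550139]), 'wrist_torque': array([-0.0368337 , -0.03951727, -0.04679414]), 'finger_gap': 85.41133181543704}
side [[391.00357088   0.         253.9433735 ]
 [  0.         391.00357088 198.98619712]
 [  0.           0.           1.        ]] 0.021778652574121423 [[-0.98950404 -0.14444693  0.00410353]
 [-0.08125203  0.53266854 -0.84241459]
 [ 0.11949838 -0.83390606 -0.53881428]] [633.05231589 133.25403261 926.08164189]
top [[391.52522366   0.         260.26930932]
 [  0.         391.52522366 189.58023633]
 [  0.           0.           1.        ]] -0.09079857014948826 [[-1.92884171e-02 -9.99810096e-01 -2.78022860e-03]
 [-9.90888257e-01  1.94868860e-02 -1.33269367e-01]
 [ 1.33298237e-01  1.84340726e-04 -9.91075954e-01]] [   1.44671307  638.42005124 1021.35495058]
wrist [[322.45059254   0.         256.81699546]
 [  0.         322.45059254 195.4421201 ]
 [  0.           0.           1.        ]] -0.07255224683864758 [[ 0.42172735  0.90672117 -0.00166373]
 [ 0.85698302 -0.3979928   0.32738636]
 [ 0.29618599 -0.13949357 -0.94488909]] [-599.78133855  -42.41464504  380.58179253]
```

View pics/side0.png

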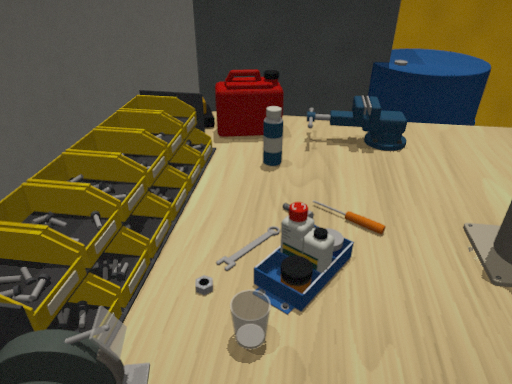

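View pics/top0.png

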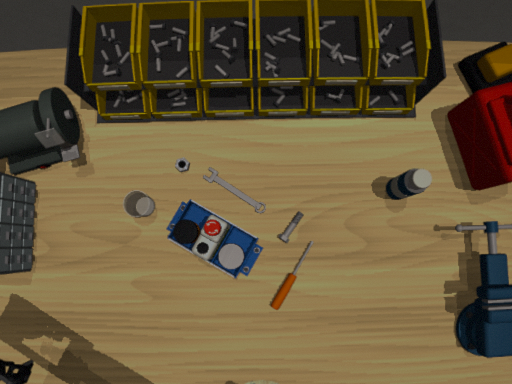

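View pics/wrist0.png

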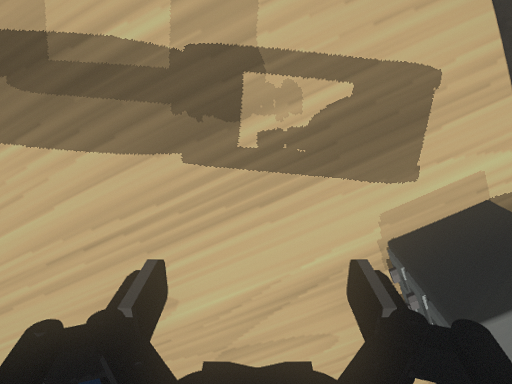

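```bash
python3 -m jog --help 2>&1 | head -30
```

```text
invalid input: not JSON, or not a number
```

```bash
python3 - <<'E'
import cv2
a=cv2.imread("pics/top0.png"); cv2.imwrite("pics/topz.png",cv2.resize(a[190:290,155:275],None,fx=6,fy=6,interpolation=cv2.INTER_CUBIC))
a=cv2.imread("pics/side0.png"); cv2.imwrite("pics/sidez.png",cv2.resize(a[190:320,235:365],None,fx=4.6,fy=4.6,interpolation=cv2.INTER_CUBIC))
E
```

```text
(no output)
```

View pics/topz.png

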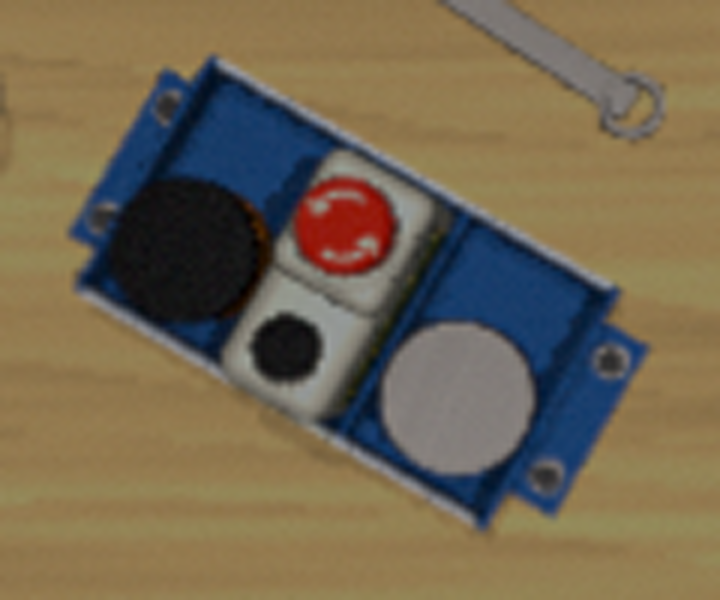

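View pics/sidez.png

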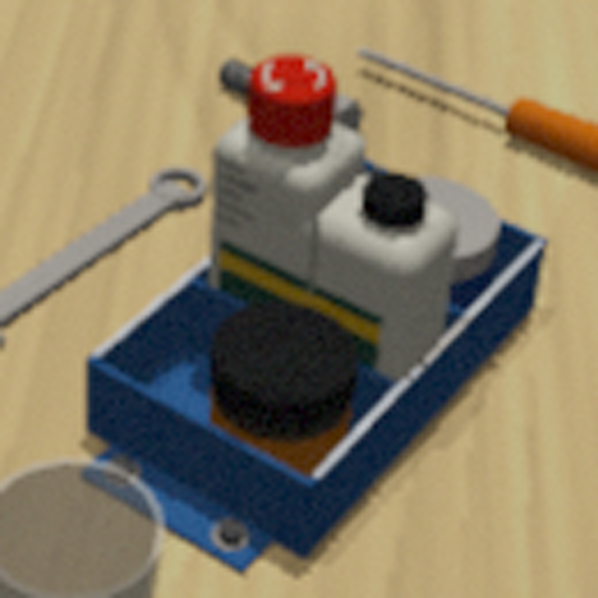

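```bash
cat > h.py <<'E'
import numpy as np, cv2
from scipy.optimize import least_squares
def proj(s,X):
    X=np.atleast_2d(X); c=X@np.array(s["R"]).T+np.array(s["t"]); a=c[:,:2]/c[:,2:]
    r2=(a**2).sum(1,keepdims=True); a=a*(1+s["k1"]*r2); K=np.array(s["K"])
    return a*[K[0,0],K[1,1]]+[K[0,2],K[1,2]]
def loc(p,L):
    x,y,yaw=p; c,s=np.cos(yaw),np.sin(yaw); L=np.atleast_2d(L)
    return np.c_[x+c*L[:,0]-s*L[:,1], y+s*L[:,0]+c*L[:,1], L[:,2]]
E
python3 - <<'E'
from h import *
from bench import r
S=r.snapshot("side");T=r.snapshot("top")
def t(u):return (np.array(u)+.5)/6-.5+[155,190]
def sd(u):return (np.array(u)+.5)/4.6-.5+[235,190]
Lt=np.array([[61,107,45],[61,-107,45],[-61,-107,45],[-61,107,45]]);ut=t([[212,57],[620,290],[487,528],[78,283]])
Ls=np.array([[61,107,45],[-61,107,45],[-61,-107,45]]);us=sd([[95,360],[318,480],[543,240]])
def f(p,o=0): return np.r_[(proj(T,loc(p,Lt))-ut).ravel(),(proj(S,loc(p,Ls))-us).ravel()]
q=least_squares(f,[600,100,-.45]);print(q.x,np.degrees(q.x[2]),q.fun.round(1))
# bottle: rack-type frame with x flipped (chamber +x)
Lb=np.array([[27,0,160],[-30,0,124]])
def g(p): return np.r_[(proj(T,loc(p,Lb))-t([[350,223],[286,347]])).ravel(),(proj(S,loc(p,Lb))-sd([[293,74],[396,190]])).ravel()]
b=least_squares(g,q.x);print(b.x,np.degrees(b.x[2]),b.fun.round(1))
print(loc([*q.x[:2],q.x[2]],Lb))
print(r.sense()["time"])
E
```

```text
[508.04371596 120.63836035  -0.52627704] -30.153453333996442 [-0.8  0.5  0.1  0.3 -0.1  1.1 -1.2  2.3 -1.9 -1.1 -1.2 -0.2  0.2 -1.9]
[509.48507035 120.7617733   -0.56306051] -32.260990812917036 [-1.   1.2 -0.7  0.8 -0.4 -1.  -1.1 -1.6]
[[531.39016145 107.07578379 160.        ]
 [482.10322097 135.70788986 124.        ]]
0.25
```

```bash
python3 -m jog '[[-0.02,-0.015,-0.05,0,1],[-0.05,-0.035,-0.108,0,1],[-0.09,-0.06,-0.108,0,1],[-0.13,-0.088,-0.108,0,1],[-0.17,-0.115,-0.108,0.02,1],[-0.21,-0.14,-0.108,0.04,1],[-0.25,-0.168,-0.108,0.06,1],[-0.29,-0.195,-0.108,0.08,1],[-0.33,-0.222,-0.108,0.1,1],[-0.37,-0.248,-0.108,0.1,1],[-0.39,-0.262,-0.108,0.1,1],[-0.41,-0.275,-0.108,0.1,1],[-0.41,-0.275,-0.108,0.1,1],[-0.41,-0.275,-0.108,0.1,1],[-0.41,-0.275,-0.108,0.1,1]]'
python3 - <<'E'
from h import *
from bench import r
print({k:v.round(2) if hasattr(v,'round') else v for k,v in r.sense().items()})
for n in("wrist","top"):
    s=r.snapshot(n); cv2.imwrite(f"pics/{n}1.png",s["pixels"][:,:,::-1])
E
```

```text
time: 1.75
tool_pos: [508.4, 122.1, 300.4]
tcp_rot: [-180.0, -0.0, 149.3]
ft_force: [-0.1, 0.0, -0.4]
finger_gap: 85.5
{'time': 1.75, 'joint_pos': array([ 7.910e+00, -5.580e+00,  8.734e+01, -2.000e-02,  9.828e+01,
       -5.144e+01]), 'qd': array([ 0.62, -0.17,  0.01, -0.05,  0.03, -0.15]), 'joint_efforts': array([-7.400e-01, -4.528e+01, -5.068e+01, -6.000e-02, -1.000e-02,
       -0.000e+00]), 'tool_pos': array([508.36, 122.14, 300.41]), 'tcp_rot': array([-1.7996e+02, -2.0000e-02,  1.4934e+02]), 'ft_force': array([-0.06,  0.02, -0.38]), 'wrist_torque': array([-0.  , -0.02, -0.  ]), 'finger_gap': 85.49147295331808}
```

View pics/wrist1.png

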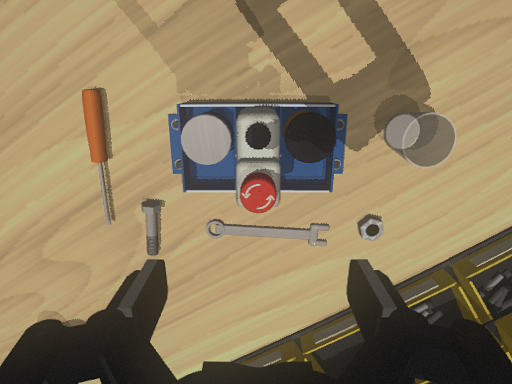

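```bash
python3 - <<'E'
import cv2
a=cv2.imread("pics/wrist1.png"); cv2.imwrite("pics/wz1.png",cv2.resize(a[90:220,160:360],None,fx=4,fy=4,interpolation=cv2.INTER_CUBIC))
E
```

```text
(no output)
```

View pics/wz1.png

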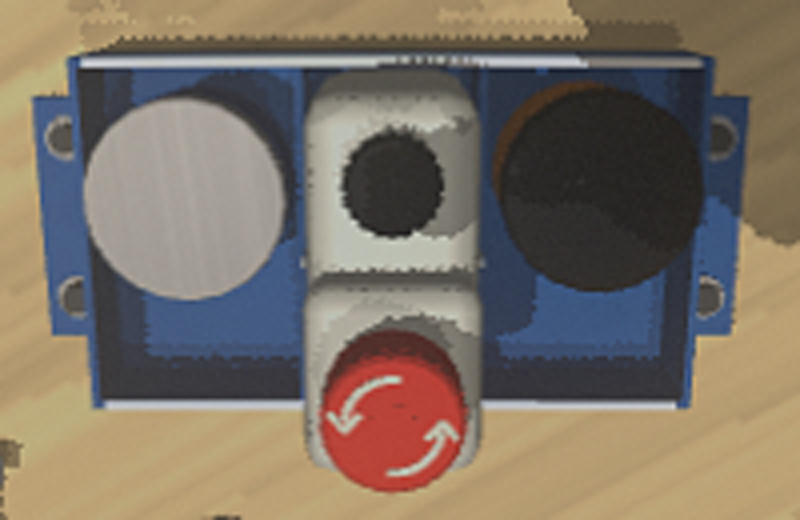

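```bash
python3 - <<'E'
from h import *
from bench import r
W=r.snapshot("wrist")
def w(u):return (np.array(u)+.5)/4-.5+[160,90]
Lt=np.array([[-61,-107,45],[-61,107,45],[61,107,45],[61,-107,45]]);ut=w([[68,55],[716,55],[690,408],[95,408]])
f=lambda p:(proj(W,loc(p,Lt))-ut).ravel()
q=least_squares(f,[508,120,-.53]);print(q.x,np.degrees(q.x[2]),q.fun.round(1))
Lb=np.array([[27,0,160],[-30,0,124]])
g=lambda p:(proj(W,loc(p,Lb))-w([[395,420],[393,182]])).ravel()
b=least_squares(g,q.x);print(b.x,np.degrees(b.x[2]),b.fun.round(1)); print(loc(b.x,Lb))
E
```

```text
[508.69834637 124.0821417   -0.53322898] -30.55176995119473 [-0.2  0.2  0.4  0.1  0.3 -0.2 -0.4 -0.1]
[508.15245194 124.7571938   -0.525192  ] -30.0912848398316 [-0. -0.  0.  0.]
[[531.51359969 111.21995716 160.        ]
 [482.1956211  139.79856784 124.        ]]
```

```bash
python3 -m jog '[[0.001,0.001,0.03,0,1],[0.001,0.001,0.06,0,1],[0.001,0.001,0.09,0,1],[0.001,0.001,0.11,0,1],[0.001,0.001,0.125,0,1],[0.001,0.001,0.125,0,1],[0.001,0.001,0.125,0,1]]'
python3 - <<'E'
from h import *
from bench import r
s=r.snapshot("wrist"); cv2.imwrite("pics/wrist2.png",s["pixels"][:,:,::-1])
E
```

```text
time: 2.6
tool_pos: [508.2, 123.9, 176.3]
tcp_rot: [-180.0, 0.0, 149.4]
ft_force: [0.6, 0.7, 0.1]
finger_gap: 85.4
```

View pics/wrist2.png

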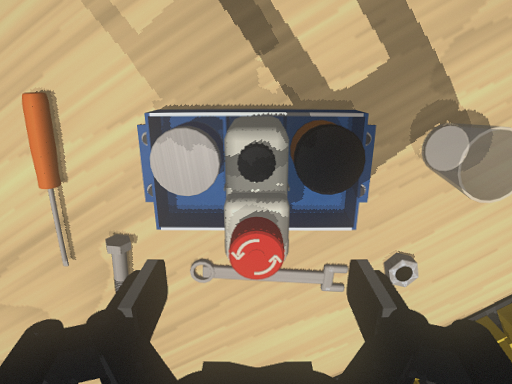

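```bash
python3 -m jog '[[0,0,0.02,0,1],[0,0,0.04,0,1],[0,0,0.06,0,1],[0,0,0.075,0,1],[0,0,0.085,0,1],[0,0,0.085,0,1],[0,0,0.085,0,1]]'
python3 - <<'E'
from h import *
from bench import r
s=r.snapshot("side"); cv2.imwrite("pics/side3.png",cv2.resize(s["pixels"][120:320,210:410,::-1],None,fx=3,fy=3))
E
```

```text
time: 3.35
tool_pos: [509.4, 124.0, 92.8]
tcp_rot: [179.9, 0.1, 149.4]
ft_force: [-1.3, 0.5, 0.5]
finger_gap: 85.7
```

View pics/side3.png

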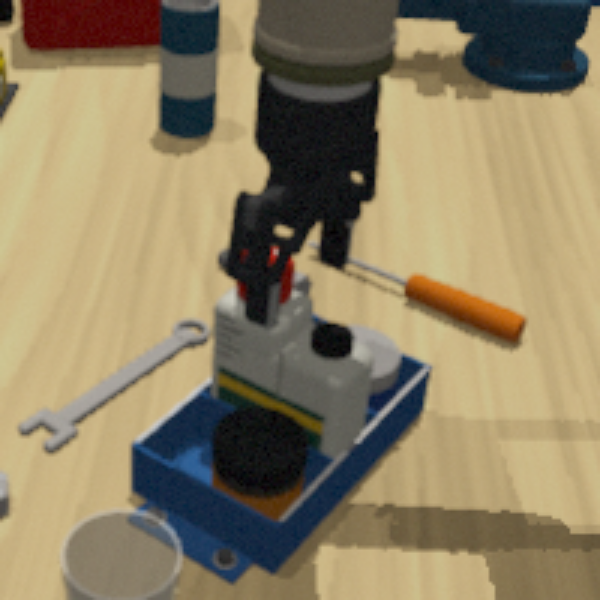

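```bash
python3 - <<'E'
from h import *
from bench import r
s=r.snapshot("side")
d=np.array([.51,.86,0])
P=np.array([509.4,124,92.8])
for q in (P,P+45*d+[0,0,13],P-45*d+[0,0,13]): print((proj(s,q)-[210,120])*3)
q=[508.4,124,-.53]
print((proj(s,loc(q,[[27,0,160],[-30,0,124],[0,0,109]]))-[210,120])*3)
E
```

```text
[[288.78638433 349.23752937]]
[[254.37469615 365.85660508]]
[[323.54149428 305.56694506]]
[[264.37076097 257.27140692]
 [331.18744212 330.35598317]
 [291.96634396 331.1313676 ]]
```

```bash
python3 - <<'E'
from h import *
from bench import r
s=r.snapshot("side"); cv2.imwrite("pics/side4.png",cv2.resize(s["pixels"][170:260,260:360,::-1],None,fx=6,fy=6,interpolation=cv2.INTER_CUBIC))
s=r.snapshot("wrist"); cv2.imwrite("pics/wrist4.png",s["pixels"][:,:,::-1])
print(r.sense()["tool_pos"])
E
```

```text
[509.70775595 124.0248945   93.12554028]
```

View pics/side4.png

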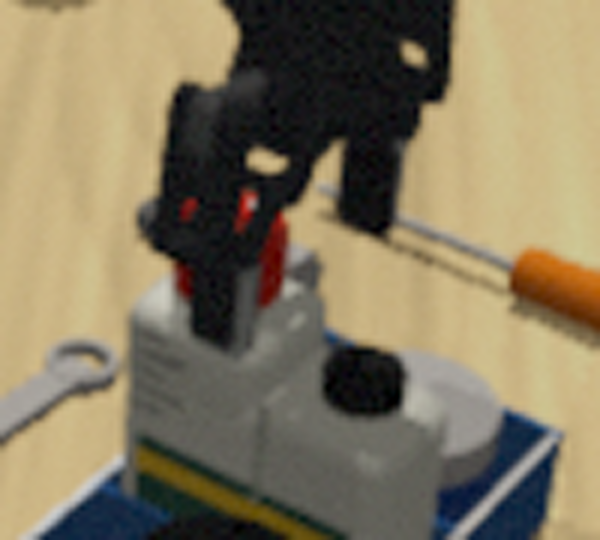

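View pics/wrist4.png

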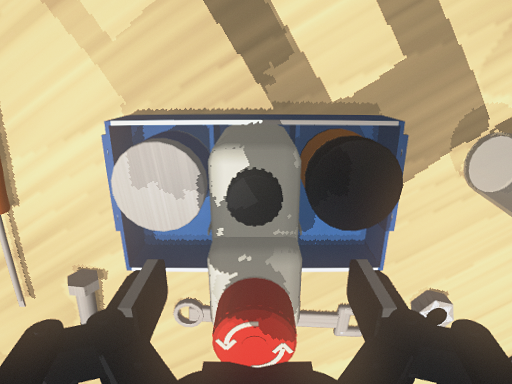

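```bash
python3 - <<'E'
from h import *
from bench import r
s=r.snapshot("wrist"); S=r.snapshot("side"); st=r.sense()
print(st["tool_pos"],-np.array(s["R"]).T@s["t"])
d=np.array([.509,.861,0]);P=st["tool_pos"]; e=np.array([-.861,.509,0])
for z in (0,13,19,30,45):
  for x in (11,-11): print(z,x,proj(s,np.array([P+42.7*d+x*e+[0,0,z],P-42.7*d+x*e+[0,0,z]])).round(0).tolist(),proj(S,np.array([P+42.7*d+x*e+[0,0,z],P-42.7*d+x*e+[0,0,z]])).round(0).tolist())
E
```

```text
[509.41130623 123.96205301  92.73651267] [436.38627072 167.71998412 273.60841536]
0 11 [[326.0, 212.0], [185.0, 212.0]] [[300.0, 249.0], [321.0, 229.0]]
0 -11 [[323.0, 245.0], [188.0, 245.0]] [[291.0, 244.0], [312.0, 225.0]]
13 11 [[330.0, 221.0], [180.0, 221.0]] [[300.0, 244.0], [322.0, 224.0]]
13 -11 [[327.0, 255.0], [183.0, 255.0]] [[291.0, 239.0], [313.0, 220.0]]
19 11 [[333.0, 225.0], [178.0, 225.0]] [[300.0, 241.0], [322.0, 222.0]]
19 -11 [[330.0, 260.0], [181.0, 260.0]] [[291.0, 237.0], [313.0, 218.0]]
30 11 [[337.0, 234.0], [173.0, 234.0]] [[301.0, 237.0], [322.0, 218.0]]
30 -11 [[334.0, 270.0], [177.0, 271.0]] [[291.0, 233.0], [314.0, 214.0]]
45 11 [[345.0, 248.0], [166.0, 248.0]] [[301.0, 231.0], [323.0, 212.0]]
45 -11 [[340.0, 287.0], [170.0, 287.0]] [[292.0, 227.0], [314.0, 208.0]]
```

```bash
python3 -m jog '[[0,0,-0.04,0,1],[0,0,-0.08,0,1],[0,0,-0.1,0,0],[0,0,-0.1,0,0],[0,0,-0.1,0,0],[0,0,-0.1,0,0],[0,0,-0.1,0,0],[0,0,-0.1,0,0],[0,0,-0.1,0,0]]'
python3 - <<'E'
from h import *
from bench import r
s=r.snapshot("wrist"); S=r.snapshot("side"); st=r.sense()
cv2.imwrite("pics/wrist5.png",s["pixels"][:,:,::-1]); cv2.imwrite("pics/side5.png",cv2.resize(S["pixels"][120:270,240:390,::-1],None,fx=4,fy=4,interpolation=cv2.INTER_CUBIC))
P=st["tool_pos"];print(P,st["finger_gap"])
for z in (0,20,40): print(z,proj(s,P+[0,0,z]).round(0),((proj(S,P+[0,0,z])-[240,120])*4).round(0))
E
```

```text
time: 4.55
tool_pos: [508.7, 123.9, 192.0]
tcp_rot: [180.0, 0.1, 149.4]
ft_force: [-0.0, 0.7, -0.6]
finger_gap: -0.2
[508.9571718  123.94002033 192.37343438] -0.25004723443430055
0 [[256. 230.]] [[281. 308.]]
20 [[256. 245.]] [[284. 273.]]
40 [[256. 264.]] [[288. 238.]]
```

View pics/side5.png

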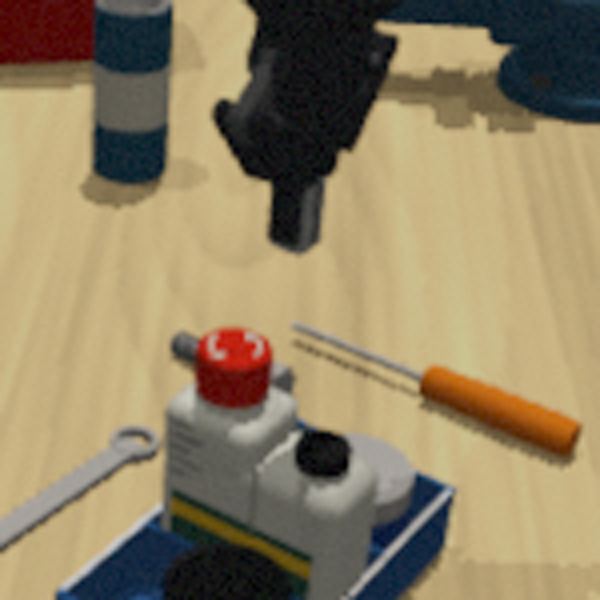

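View pics/wrist5.png

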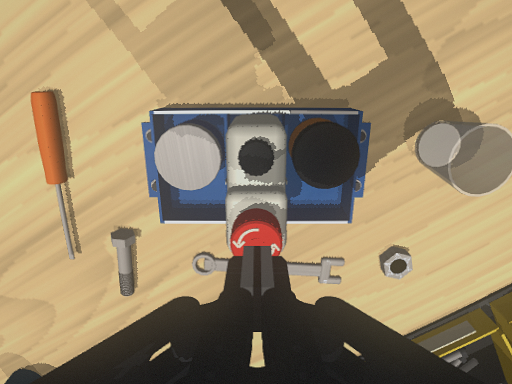

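```bash
python3 -m jog '[[0,0,0,0,1],[0,0,0,0,1],[0,0,0,0,1],[0,0,0,0,1],[0,0,0.03,0,1],[0,0,0.06,0,1],[0,0,0.09,0,1],[0,0,0.102,0,1],[0,0,0.106,0,1],[0,0,0.108,0,1],[0,0,0.108,0,1]]'
python3 -m jog '[[0,0,0.002,0,1],[0,0,0.004,0,1],[0,0,0.004,0,1]]'
python3 -m jog '[[0,0,0.004,0,1],[0,0,0.008,0,1],[0,0,0.008,0,1]]'
```

```text
time: 5.75
tool_pos: [510.3, 124.1, 85.8]
tcp_rot: [179.9, 0.2, 149.4]
ft_force: [-1.3, -0.4, 1.1]
finger_gap: 85.5
time: 6.05
tool_pos: [510.5, 124.1, 82.1]
tcp_rot: [179.8, 0.2, 149.4]
ft_force: [-0.5, 0.9, 0.7]
finger_gap: 85.1
time: 6.35
tool_pos: [509.9, 124.0, 73.2]
tcp_rot: [179.9, 0.2, 149.4]
ft_force: [-0.4, 0.3, 0.8]
finger_gap: 85.5
```

```bash
python3 -m jog '[[0,0,0.003,0,1],[0,0,0.006,0,1],[0,0,0.006,0,1]]'
python3 - <<'E'
from h import *
from bench import r
s=r.snapshot("wrist"); S=r.snapshot("side"); st=r.sense()
cv2.imwrite("pics/wrist6.png",s["pixels"][:,:,::-1]); cv2.imwrite("pics/side6.png",cv2.resize(S["pixels"][150:270,250:370,::-1],None,fx=5,fy=5,interpolation=cv2.INTER_CUBIC))
E
```

```text
time: 6.65
tool_pos: [509.4, 124.0, 66.5]
tcp_rot: [179.9, 0.1, 149.4]
ft_force: [-0.1, -0.2, 0.0]
finger_gap: 85.3
```

View pics/side6.png

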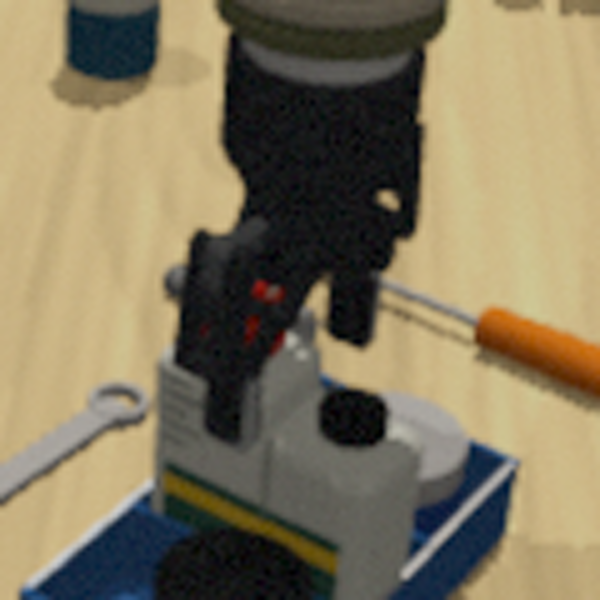

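View pics/wrist6.png

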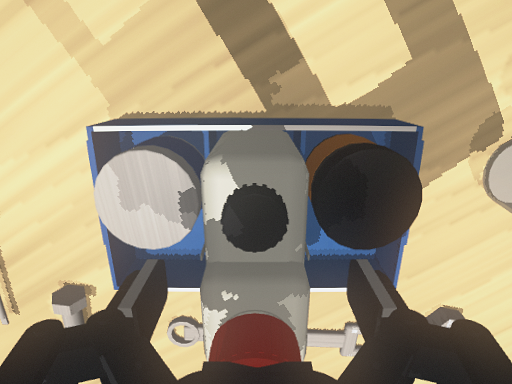

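```bash
python3 -m jog '[[0,0,0.003,0,1],[0,0,0.006,0,1],[0,0,0.009,0,1],[0,0,0.01,0,1],[0,0,0.01,0,1]]'
python3 -m jog '[[0,0,0,0,0.5],[0,0,0,0,0.4],[0,0,0,0,0.4],[0,0,0,0,0.4],[0,0,0,0,0.4],[0,0,0,0,0.4]]' 40
```

```text
time: 7.25
tool_pos: [509.6, 124.0, 56.7]
tcp_rot: [179.9, 0.1, 149.4]
ft_force: [-0.9, 0.7, 0.4]
finger_gap: 85.6
time: 7.85
tool_pos: [509.8, 123.8, 57.0]
tcp_rot: [179.9, 0.2, 149.4]
ft_force: [-0.9, -2.6, 3.6]
finger_gap: 51.3
```

```bash
python3 -m jog '[[0,0,-0.003,0,0.4],[0,0,-0.008,0,0.4],[0,0,-0.015,0,0.4],[0,0,-0.022,0,0.4],[0,0,-0.028,0,0.4],[0,0,-0.028,0,0.4],[0,0,-0.028,0,0.4]]' 60
python3 - <<'E'
from h import *
from bench import r
S=r.snapshot("side")
cv2.imwrite("pics/side7.png",cv2.resize(S["pixels"][130:270,240:380,::-1],None,fx=4,fy=4,interpolation=cv2.INTER_CUBIC))
E
```

```text
time: 8.55
tool_pos: [509.9, 123.9, 85.3]
tcp_rot: [179.9, 0.2, 149.4]
ft_force: [1.0, -0.1, -3.9]
finger_gap: 51.5
```

View pics/side7.png

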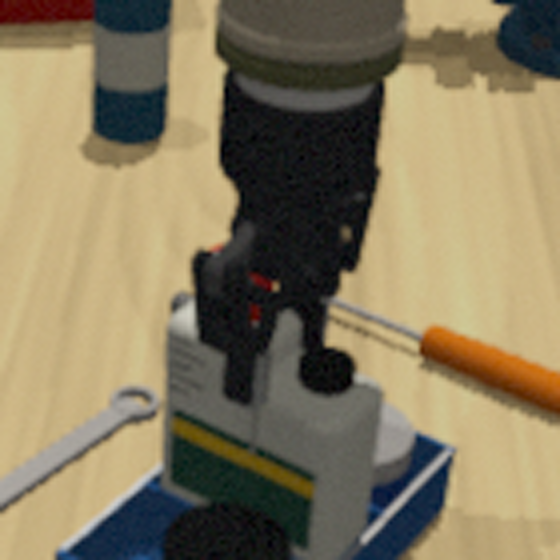

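```bash
python3 -m jog '[[-0.004,0,0,0,0.4],[-0.008,0,0,0,0.4],[-0.012,0,0,0,0.4],[-0.016,0,0,0,0.4],[-0.02,0,0,0,0.4],[-0.024,0,0,0,0.4],[-0.028,0,0,0,0.4],[-0.03,0,0,0,0.4]]'
python3 - <<'E'
from h import *
from bench import r
S=r.snapshot("side")
cv2.imwrite("pics/side8.png",cv2.resize(S["pixels"][130:270,240:380,::-1],None,fx=4,fy=4,interpolation=cv2.INTER_CUBIC))
E
```

```text
time: 9.4
tool_pos: [534.3, 109.4, 85.1]
tcp_rot: [179.9, -0.0, 149.4]
ft_force: [-8.9, 4.7, 6.2]
finger_gap: 50.7
```

View pics/side8.png

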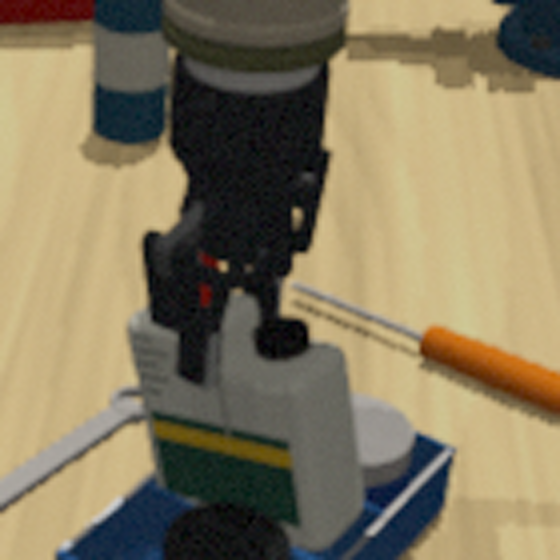

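```bash
python3 -m jog '[[-0.004,0,0,0,0.4],[-0.008,0,0,0,0.4],[-0.012,0,0,0,0.4],[-0.016,0,0,0,0.4],[-0.02,0,0,0,0.4],[-0.024,0,0,0,0.4],[-0.028,0,0,0,0.4],[-0.032,0,0,0,0.4],[-0.036,0,0,0,0.4],[-0.04,0,0,0,0.4],[-0.04,0,0,0,0.4]]'
python3 - <<'E'
from h import *
from bench import r
S=r.snapshot("side")
cv2.imwrite("pics/side9.png",cv2.resize(S["pixels"][130:270,240:380,::-1],None,fx=4,fy=4,interpolation=cv2.INTER_CUBIC))
S=r.snapshot("wrist")
cv2.imwrite("pics/wrist9.png",S["pixels"][...,::-1])
E
```

```text
time: 10.55
tool_pos: [568.6, 89.5, 85.3]
tcp_rot: [179.9, -0.1, 149.4]
ft_force: [-5.0, 2.2, 2.7]
finger_gap: 50.9
```

View pics/side9.png

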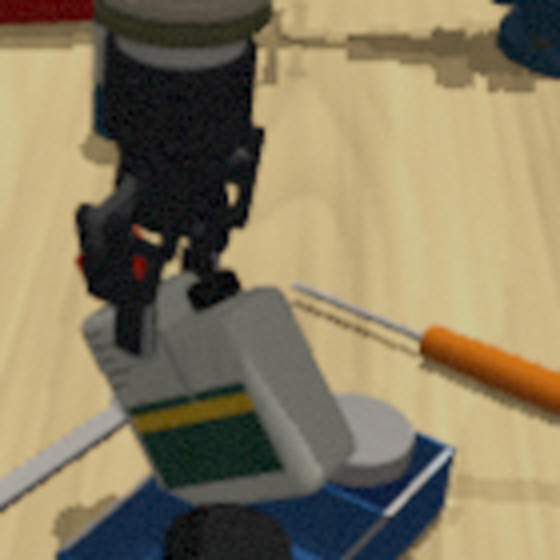

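View pics/wrist9.png

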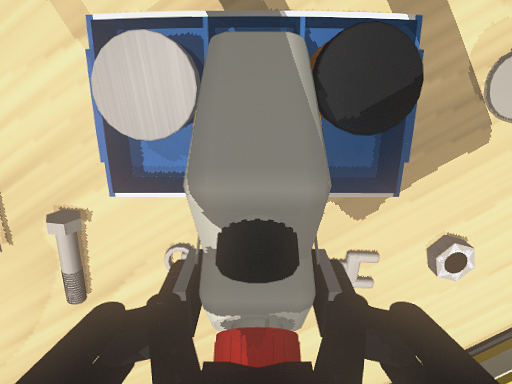

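```bash
python3 - <<'E'
from h import *
from bench import r
S=r.snapshot("side"); yaw=np.radians(-30.5)
def pts(p,L):
    gx,gz,th=p; L=np.array(L,float) # L: rackx-sense (u=-bottle x), y rack, z bottle; pivot at (0,0,108)
    u=L[:,0];z=L[:,2]-108; c,s=np.cos(th),np.sin(th)
    U=u*c+z*s; Z=-u*s+z*c
    return loc([508.6,123.8,yaw],np.c_[gx+U,L[:,1],gz+Z])
L=[[-53,24,5],[53,24,5],[-55,26,100],[-30,0,121]]
def o(u):return (np.array(u)+.5)/4-.5+[240,130]
ob=o([[303,493],[172,490],[238,305],[212,285]])
f=lambda p:(proj(S,pts(p,L))-ob).ravel()
q=least_squares(f,[68,140,.7]);print(q.x,np.degrees(q.x[2]),q.fun.round(1))
# upright sanity from side7
E
```

```text
[ 59.45868545 148.26478966   0.57091609] 32.711082577414885 [ 1.9 -2.  -2.2  2.1 -0.3  3.9  0.1 -3.8]
```

```bash
cat >> h.py <<'E'
def wire(s,img,gx,gz,th,col,off,sc,base=(508.6,123.8),yaw=np.radians(-30.5),pz=108):
    P=[(-55,0),(55,0),(55,125),(2,125),(2,106),(-55,106)]
    th=np.radians(th)
    def tr(u,y,z):
        z=z-pz;c,k=np.cos(th),np.sin(th)
        q=loc([*base,yaw],[[gx+u*c+z*k,y,gz-u*k+z*c]])
        return tuple(int(v) for v in ((proj(s,q)[0]-off)*sc))
    for y in (-26,26):
        cv2.polylines(img,[np.array([tr(u,y,z) for u,z in P])],True,col,1)
    for u,z in P: cv2.line(img,tr(u,-26,z),tr(u,26,z),col,1)
    for zz,u0,rr in ((121,-30,14),(157,27,19.5)):
        cv2.polylines(img,[np.array([tr(u0+rr*np.cos(a),rr*np.sin(a),zz) for a in np.linspace(0,6.28,25)])],True,col,1)
E
python3 - <<'E'
from h import *
from bench import r
S=r.snapshot("side")
im=cv2.resize(np.ascontiguousarray(S["pixels"][120:270,230:380,::-1]),None,fx=4,fy=4,interpolation=cv2.INTER_CUBIC)
wire(S,im,68,140,41,(0,0,255),[230,120],4)
wire(S,im,66,143,36,(0,255,255),[230,120],4)
cv2.imwrite("pics/ov1.png",im)
W=r.snapshot("wrist")
im=np.ascontiguousarray(W["pixels"][...,::-1]);wire(W,im,68,140,41,(0,0,255),[0,0],1);wire(W,im,66,143,36,(0,255,255),[0,0],1)
cv2.imwrite("pics/ov2.png",im)
E
```

```text
(no output)
```

View pics/ov1.png

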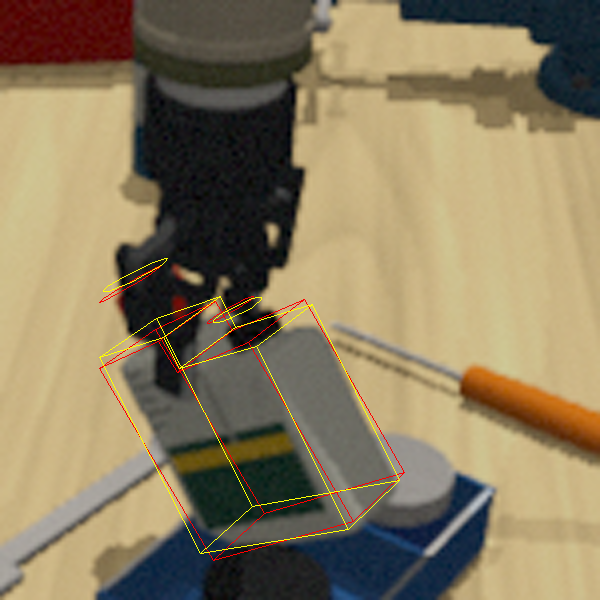

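View pics/ov2.png

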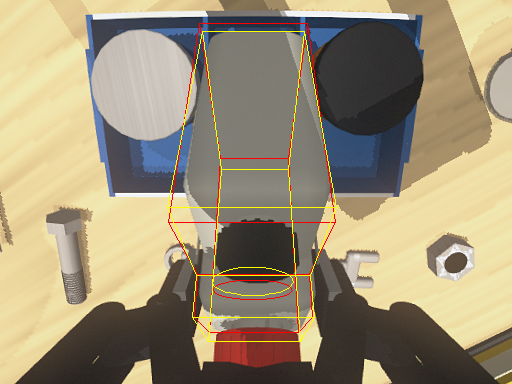

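```bash
python3 - <<'E'
from h import *
from bench import r
S=r.snapshot("side")
cv2.imwrite("pics/z10.png",cv2.resize(S["pixels"][190:265,250:340,::-1],None,fx=8,fy=8,interpolation=cv2.INTER_CUBIC))
W=r.snapshot("wrist")
cv2.imwrite("pics/z11.png",cv2.resize(W["pixels"][20:350,150:360,::-1],None,fx=1.8,fy=1.8,interpolation=cv2.INTER_CUBIC))
print(r.sense()["time"])
E
```

```text
10.9
```

View pics/z10.png

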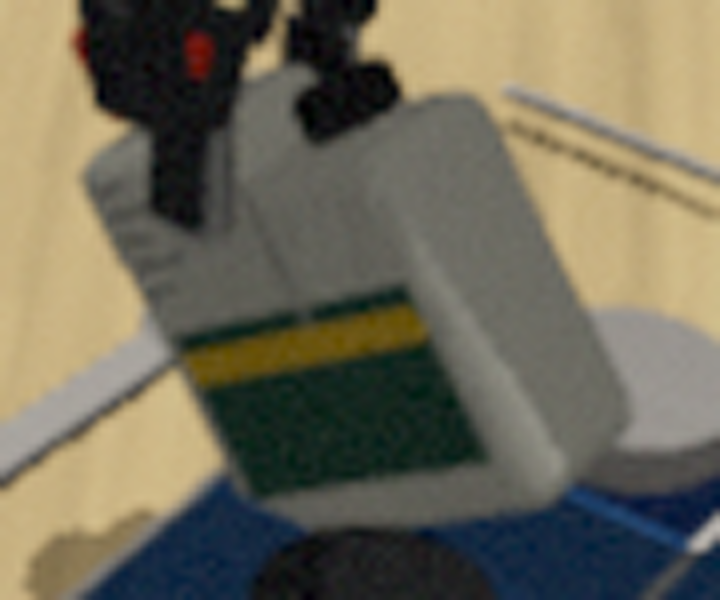

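View pics/z11.png

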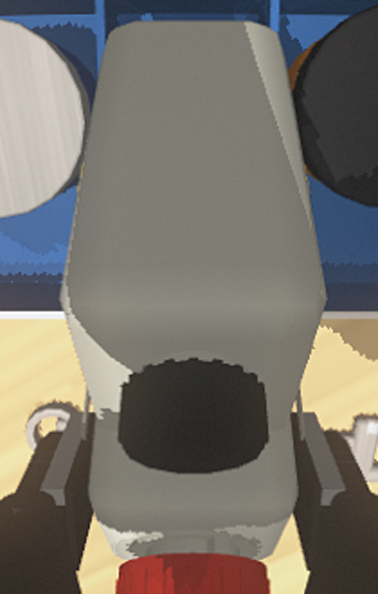

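```bash
python3 - <<'E'
from h import *
from bench import r
S=r.snapshot("side");W=r.snapshot("wrist")
def tr(p,L):
    gx,gz,y0,th=p; L=np.array(L,float);z=L[:,2]-108;u=L[:,0];c,k=np.cos(th),np.sin(th)
    return loc([508.6,123.8,np.radians(-30.5)],np.c_[gx+u*c+z*k,y0+L[:,1],gz-u*k+z*c])
o=lambda u:(np.array(u,float)+.5)/8-.5+[250,190]
w=lambda u:(np.array(u,float)+.5)/1.8-.5+[150,20]
def ln(p,A,B,pts):
    a,b=proj(S,tr(p,[A,B])); n=(b-a)/np.linalg.norm(b-a); n=np.array([-n[1],n[0]])
    return (o(pts)-a)@n
def f(p):
    a=ln(p,[55,26,20],[55,26,110],[[110,220],[230,460]])
    b=ln(p,[-55,-26,20],[-55,-26,95],[[520,170],[605,360]])
    c=(proj(W,tr(p,[[-54,-26,98],[-54,26,98],[-51,-22,0],[-51,22,0]]))-w([[63,297],[325,297],[112,28],[262,28]])).ravel()
    return np.r_[a,b,c/2]
for x0 in ([68,140,0,.7],[60,150,0,.5]):
    q=least_squares(f,x0);print(q.x,np.degrees(q.x[3]),q.fun.round(1))
E
```

```text
[ 65.28635308 137.8213914    0.79251434   0.65189635] 37.35090927043401 [ 4.9  3.9  0.1 -1.4 -3.6 -0.3  0.8 -0.4  0.5 -0.1  1.  -0.1]
[ 65.28634632 137.82145282   0.79250984   0.651896  ] 37.3508896007389 [ 4.9  3.9  0.1 -1.4 -3.6 -0.3  0.8 -0.4  0.5 -0.1  1.  -0.1]
```

```bash
python3 -m jog '[[-0.004,0,0,0,0.4],[-0.008,0,0,0,0.4],[-0.012,0,0,0,0.4],[-0.012,0,0,0,0.4],[-0.012,0,0,0,0.4],[-0.012,0,0,0,0.4],[-0.012,0,0,0,0.4]]'
python3 - <<'E'
from h import *
from bench import r
S=r.snapshot("side")
cv2.imwrite("pics/z12.png",cv2.resize(S["pixels"][160:265,230:340,::-1],None,fx=5.6,fy=5.6,interpolation=cv2.INTER_CUBIC))
W=r.snapshot("wrist")
cv2.imwrite("pics/z13.png",cv2.resize(W["pixels"][0:350,150:360,::-1],None,fx=1.7,fy=1.7,interpolation=cv2.INTER_CUBIC))
E
```

```text
time: 11.7
tool_pos: [577.3, 84.1, 84.1]
tcp_rot: [180.0, -0.4, 149.4]
ft_force: [-5.1, 3.7, -2.7]
finger_gap: 50.7
```

View pics/z12.png

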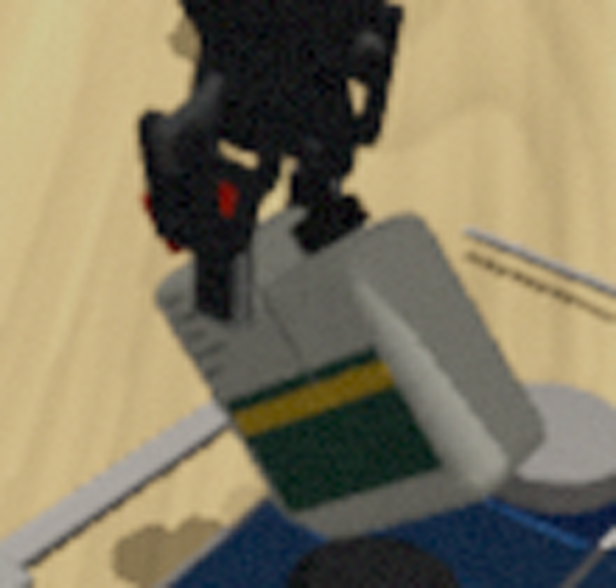

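View pics/z13.png

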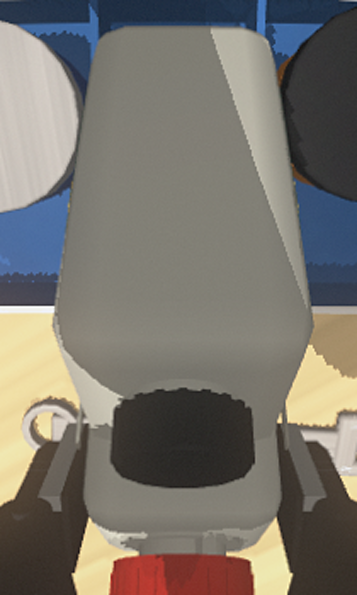

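```bash
python3 - <<'E'
from h import *
from bench import r
S=r.snapshot("side");W=r.snapshot("wrist")
def tr(p,L):
    gx,gz,y0,th=p; L=np.array(L,float);z=L[:,2]-108;u=L[:,0];c,k=np.cos(th),np.sin(th)
    return loc([508.6,123.8,np.radians(-30.5)],np.c_[gx+u*c+z*k,y0+L[:,1],gz-u*k+z*c])
o=lambda u:(np.array(u,float)+.5)/5.6-.5+[230,160]
w=lambda u:(np.array(u,float)+.5)/1.7-.5+[150,0]
def ln(p,A,B,pts):
    a,b=proj(S,tr(p,[A,B])); n=(b-a)/np.linalg.norm(b-a); n=np.array([-n[1],n[0]])
    return (o(pts)-a)@n
for zz in (98,101):
 for uu in (54,51):
  def f(p):
    b=ln(p,[-uu,-26,20],[-uu,-26,95],[[440,240],[525,395]])
    c=(proj(W,tr(p,[[-uu,-26,zz],[-uu,26,zz],[-51,-22,0],[-51,22,0]]))-w([[53,325],[312,325],[103,30],[265,30]])).ravel()
    return np.r_[b,c/2]
  q=least_squares(f,[78,140,0,.7]);print(q.x.round(1),np.degrees(q.x[3]),q.fun.round(1))
# label bottom edge direction: near face y=26
def g(th):
    a,b=proj(S,tr([76,140,0,th],[[40,26,30],[-40,26,30]])); return np.degrees(np.arctan2(*(b-a)[::-1]))
for t in (30,35,40,45,50): print(t,g(np.radians(t)))
print("obs",np.degrees(np.arctan2(468-508,440-292)),np.degrees(np.arctan2(347-400,378-232)))
E
```

```text
[ 74.3 133.    1.6   0.8] 44.24086463326982 [ 1.8 -0.4 -0.7  0.1  1.1  0.   0.9 -0.1 -1.8 -0.2]
[ 72.9 136.8   1.5   0.7] 42.459219410828226 [ 1.8  0.3 -0.9  0.1  1.1  0.   0.9 -0.2 -1.8 -0.3]
[ 72.8 132.1   1.5   0.8] 43.097567445024765 [ 1.7  0.  -0.9  0.1  1.2  0.   1.3 -0.2 -2.3 -0.3]
[ 71.3 135.7   1.5   0.7] 41.36918021204619 [ 1.7  0.8 -1.1  0.1  1.2  0.1  1.2 -0.3 -2.3 -0.4]
30 -3.4868818015261955
35 -9.798446247609956
40 -16.510588948987994
45 -23.571490109706946
50 -30.89421066092383
obs -15.124007308310569 -19.951590694763237
```

```bash
python3 -m jog '[[-0.003,0,0,0,0.4],[-0.005,0,0,0,0.4],[-0.005,0,0,0,0.4],[-0.005,0,0,0,0.4],[-0.005,0,0,0,0.4],[-0.005,0,0,0,0.4],[-0.005,0,0,0,0.4],[-0.005,0,0,0,0.4],[-0.005,0,0,0,0.4],[-0.005,0,0,0,0.4],[-0.005,0,0,0,0.4],[-0.005,0,0,0,0.4],[-0.005,0,0,0,0.4],[-0.005,0,0,0,0.4],[-0.005,0,0,0,0.4],[-0.005,0,0,0,0.4],[-0.005,0,0,0,0.4],[-0.005,0,0,0,0.4],[-0.005,0,0,0,0.4],[-0.005,0,0,0,0.4]]'
python3 -m jog '[[0,0,0,0,0.4],[0,0,0,0,0.4],[0,0,0,0,0.4],[0,0,0,0,0.4],[0,0,0,0,0.4],[0,0,0,0,0.4]]'
python3 - <<'E'
from h import *
from bench import r
S=r.snapshot("side")
cv2.imwrite("pics/z14.png",cv2.resize(S["pixels"][160:265,230:340,::-1],None,fx=5.6,fy=5.6,interpolation=cv2.INTER_CUBIC))
E
```

```text
time: 13.9
tool_pos: [580.1, 82.5, 83.3]
tcp_rot: [-180.0, -0.6, 149.5]
ft_force: [-5.4, 4.1, -0.0]
finger_gap: 51.1
time: 14.5
tool_pos: [580.0, 82.7, 83.2]
tcp_rot: [-180.0, -0.6, 149.5]
ft_force: [-3.5, 2.8, 1.4]
finger_gap: 51.2
```

View pics/z14.png

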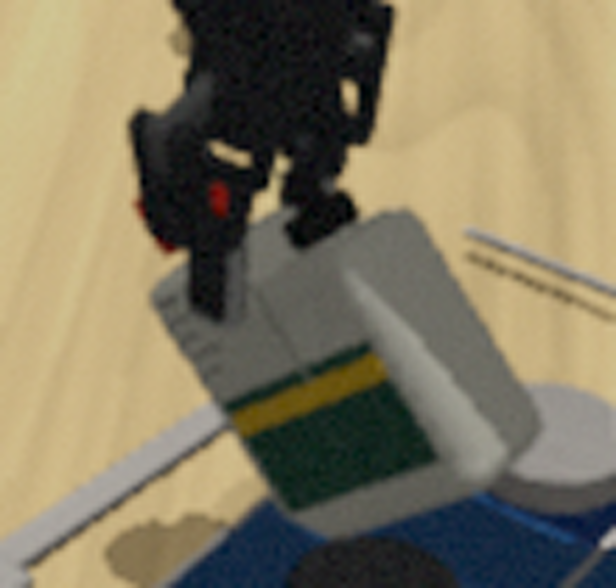

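```bash
python3 - <<'E'
from h import *
from bench import r
S=r.snapshot("side");b=[508.3,124.2,np.radians(-30.5)]
for y in (26,38):
  for z in (85,90,95,100,105): print(y,z,proj(S,loc(b,[[1,y,z+31]])).round(1), end=' ')
print(r.sense()["tool_pos"])
E
```

```text
26 85 [[300.4 233.5]] 26 90 [[300.6 231.5]] 26 95 [[300.8 229.6]] 26 100 [[300.9 227.6]] 26 105 [[301.1 225.6]] 38 85 [[297.2 236.3]] 38 90 [[297.3 234.3]] 38 95 [[297.5 232.4]] 38 100 [[297.7 230.4]] 38 105 [[297.8 228.4]] [579.93667985  82.65801051  83.18937923]
```

```bash
python3 - <<'E'
import cv2
a=cv2.imread("pics/side7.png"); cv2.imwrite("pics/s7z.png",cv2.resize(a[220:440,140:380],None,fx=3,fy=2.7,interpolation=cv2.INTER_CUBIC))
E
```

```text
(no output)
```

View pics/s7z.png

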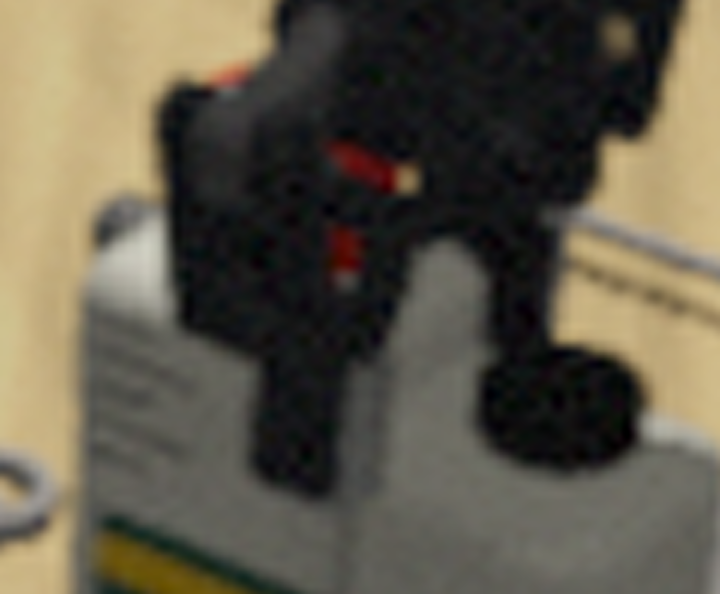

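```bash
python3 -m jog '[[0.002,0,-0.004,0,0.4],[0.004,0,-0.009,0,0.4],[0.01,0,-0.012,0,0.4],[0.018,0,-0.012,0,0.4],[0.028,0,-0.012,0,0.4],[0.038,0,-0.012,0,0.4],[0.048,0,-0.012,0,0.4],[0.058,0,-0.012,0,0.4],[0.068,0,-0.012,0,0.4],[0.076,0,-0.012,0,0.4],[0.08,0,-0.012,0,0.4],[0.08,0,-0.012,0,0.4]]' 60
python3 - <<'E'
from h import *
from bench import r
S=r.snapshot("side")
cv2.imwrite("pics/z15.png",cv2.resize(S["pixels"][150:275,240:370,::-1],None,fx=4.6,fy=4.6,interpolation=cv2.INTER_CUBIC))
W=r.snapshot("wrist")
cv2.imwrite("pics/z16.png",W["pixels"][...,::-1])
E
```

```text
time: 15.8
tool_pos: [510.8, 123.6, 96.1]
tcp_rot: [180.0, -0.6, 149.5]
ft_force: [0.3, 0.3, -3.8]
finger_gap: 51.3
```

View pics/z15.png

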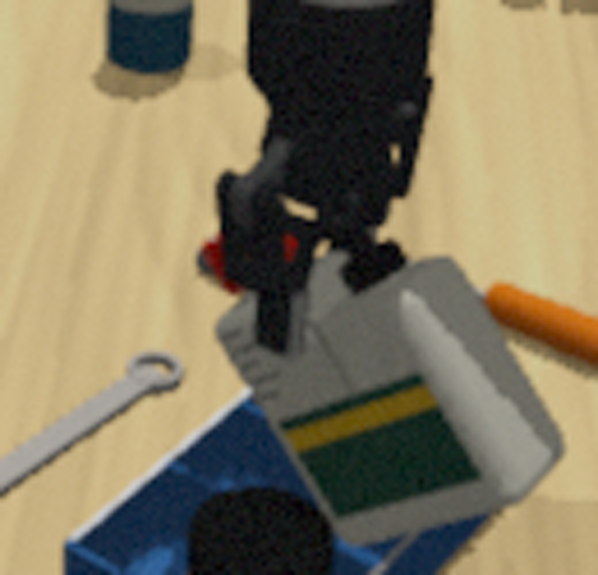

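View pics/z16.png

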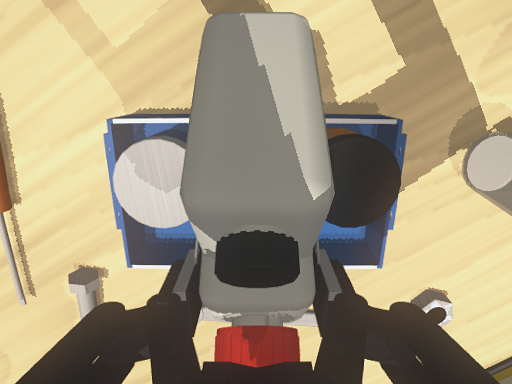

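```bash
python3 -m jog '[[0.003,0,0,0,0.4],[0.006,0,0,0,0.4],[0.009,0,0,0,0.4],[0.012,0,-0.001,0,0.4],[0.015,0,-0.002,0,0.4],[0.018,0,-0.003,0,0.4],[0.02,0,-0.004,0,0.4]]' 30
python3 -m jog '[[0.003,0,-0.001,0,0.4],[0.006,0,-0.002,0,0.4],[0.009,0,-0.003,0,0.4]]' 30
python3 - <<'E'
from h import *
from bench import r
S=r.snapshot("side")
cv2.imwrite("pics/z17.png",cv2.resize(S["pixels"][150:275,240:370,::-1],None,fx=4.6,fy=4.6,interpolation=cv2.INTER_CUBIC))
E
```

```text
time: 16.6
tool_pos: [495.0, 133.3, 101.2]
tcp_rot: [179.9, -0.5, 149.5]
ft_force: [1.3, 0.3, -5.4]
finger_gap: 51.0
time: 16.9
tool_pos: [486.5, 138.1, 104.1]
tcp_rot: [180.0, -0.5, 149.5]
ft_force: [0.1, 0.1, -4.8]
finger_gap: 51.1
```

View pics/z17.png

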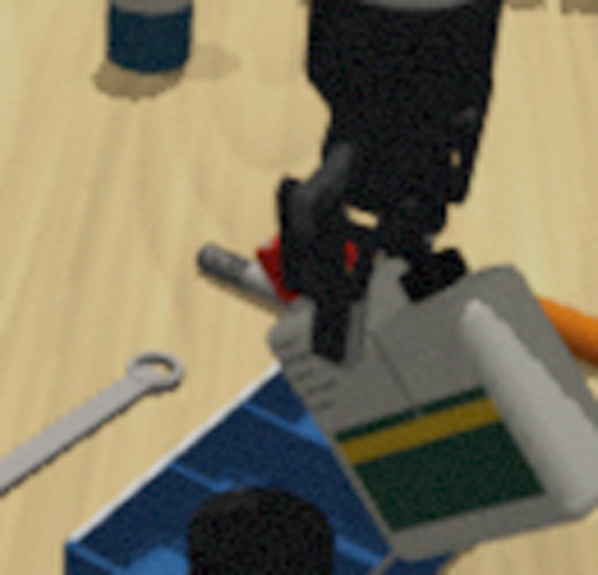

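```bash
python3 -m jog '[[-0.006,0,0,0,0.4],[-0.012,0,0,0,0.4],[-0.018,0,0.002,0,0.4],[-0.022,0,0.006,0,0.4],[-0.022,0,0.01,0,0.4],[-0.022,0,0.013,0,0.4],[-0.022,0,0.013,0,0.4]]' 40
python3 -m jog '[[0.003,0,0,0,0.4],[0.006,0,0,0,0.4],[0.009,0,0,0,0.4],[0.009,0,0,0,0.4]]' 30
```

```text
time: 17.65
tool_pos: [505.6, 126.9, 91.0]
tcp_rot: [180.0, -0.5, 149.5]
ft_force: [2.4, -1.3, -3.5]
finger_gap: 50.8
time: 18.05
tool_pos: [500.8, 130.2, 93.5]
tcp_rot: [179.9, -0.1, 149.5]
ft_force: [5.5, -8.0, 3.3]
finger_gap: 51.2
```

```bash
python3 -m jog '[[0.003,0,-0.0012,0,0.4],[0.006,0,-0.0025,0,0.4],[0.009,0,-0.0037,0,0.4],[0.012,0,-0.005,0,0.4],[0.014,0,-0.0055,0,0.4]]' 30
python3 - <<'E'
from h import *
from bench import r
S=r.snapshot("side")
cv2.imwrite("pics/z18.png",cv2.resize(S["pixels"][150:275,250:380,::-1],None,fx=4.6,fy=4.6,interpolation=cv2.INTER_CUBIC))
E
```

```text
time: 18.55
tool_pos: [489.7, 137.2, 99.8]
tcp_rot: [179.8, 0.1, 149.5]
ft_force: [5.8, -2.2, -0.7]
finger_gap: 50.9
```

View pics/z18.png

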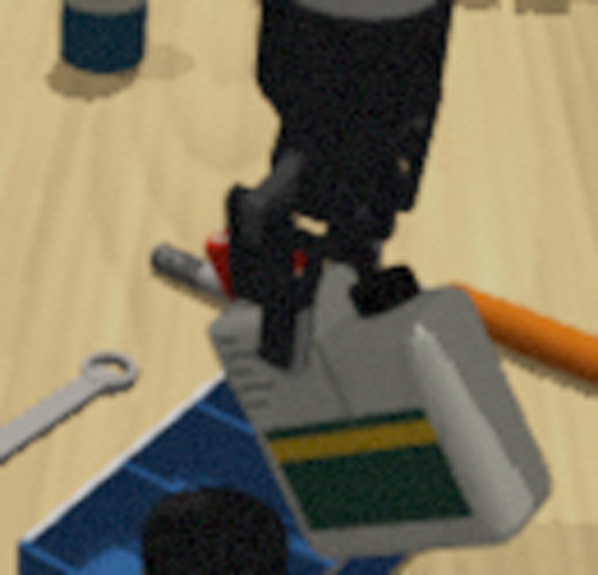

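```bash
python3 -m jog '[[0.004,0,-0.001,0,0.4],[0.008,0,-0.002,0,0.4],[0.011,0,-0.003,0,0.4],[0.014,0,-0.0035,0,0.4],[0.018,0,-0.004,0,0.4],[0.021,0,-0.0045,0,0.4]]' 30
python3 - <<'E'
from h import *
from bench import r
S=r.snapshot("side")
cv2.imwrite("pics/z19.png",cv2.resize(S["pixels"][150:275,250:380,::-1],None,fx=4.6,fy=4.6,interpolation=cv2.INTER_CUBIC))
E
```

```text
time: 19.2
tool_pos: [472.5, 148.0, 105.3]
tcp_rot: [179.7, 0.3, 149.5]
ft_force: [4.0, -2.3, -0.5]
finger_gap: 51.0
```

View pics/z19.png

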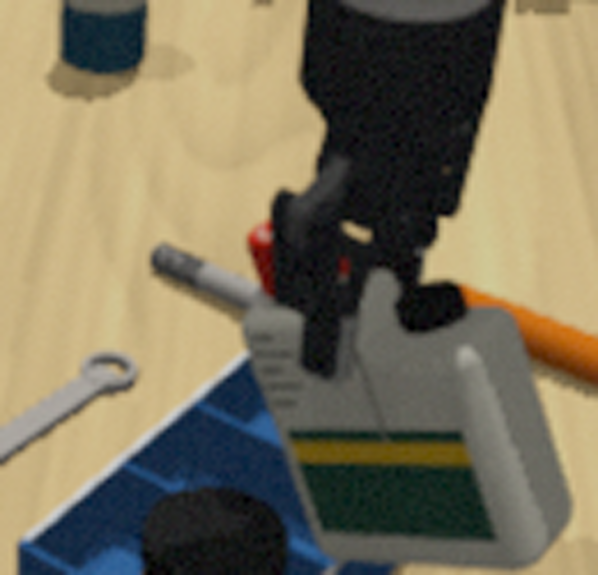

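```bash
python3 -m jog '[[0.004,0,-0.0005,0,0.4],[0.008,0,-0.0005,0,0.4],[0.012,0,-0.001,0,0.4],[0.016,0,-0.001,0,0.4],[0.02,0,-0.001,0,0.4],[0.024,0,-0.0005,0,0.4],[0.028,0,0,0,0.4]]' 30
python3 - <<'E'
from h import *
from bench import r
S=r.snapshot("side")
cv2.imwrite("pics/z20.png",cv2.resize(S["pixels"][150:275,260:390,::-1],None,fx=4.6,fy=4.6,interpolation=cv2.INTER_CUBIC))
E
```

```text
time: 19.95
tool_pos: [449.0, 162.5, 106.5]
tcp_rot: [179.7, 0.4, 149.5]
ft_force: [3.3, -2.8, 5.0]
finger_gap: 50.7
```

View pics/z20.png

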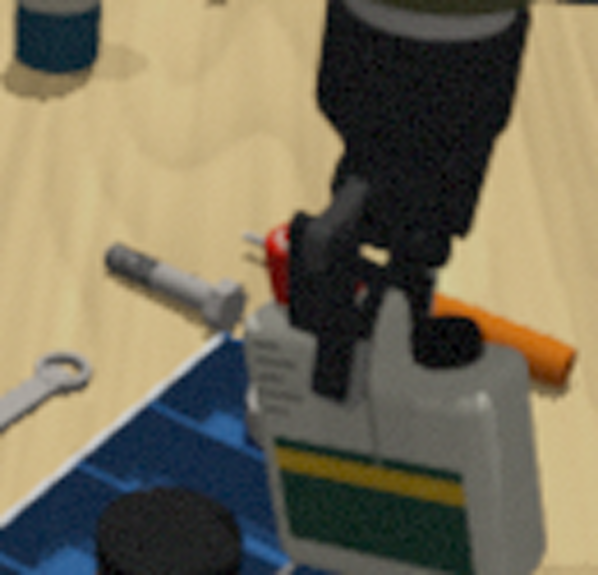

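```bash
python3 -m jog '[[0.004,0,0.0005,0,0.4],[0.008,0,0.001,0,0.4],[0.012,0,0.002,0,0.4],[0.016,0,0.003,0,0.4],[0.02,0,0.0045,0,0.4],[0.024,0,0.006,0,0.4]]' 30
python3 - <<'E'
from h import *
from bench import r
S=r.snapshot("side")
cv2.imwrite("pics/z21.png",cv2.resize(S["pixels"][150:285,260:400,::-1],None,fx=4.2,fy=4.2,interpolation=cv2.INTER_CUBIC))
E
```

```text
time: 20.6
tool_pos: [428.7, 175.5, 102.0]
tcp_rot: [179.6, 0.5, 149.5]
ft_force: [-1.1, -1.7, 14.9]
finger_gap: 51.1
```

View pics/z21.png

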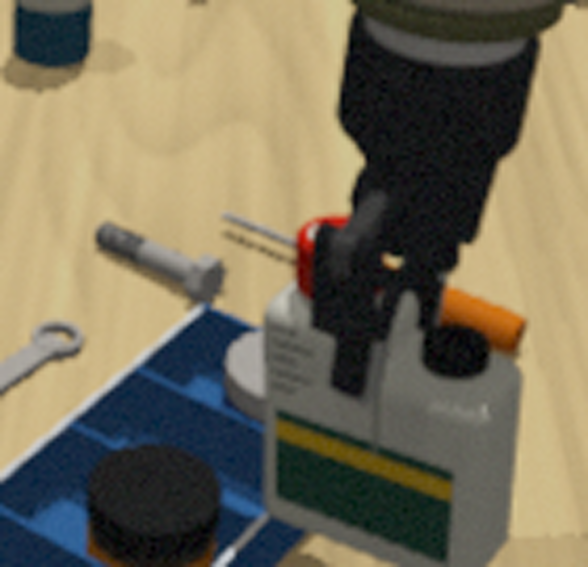

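```bash
python3 - <<'E'
from h import *
from bench import r
S=r.snapshot("side")
def tr(th,L):
    L=np.array(L,float);z=L[:,2]-113;u=L[:,0];c,k=np.cos(th),np.sin(th)
    return loc([428.7,175.5,np.radians(-30.5)],np.c_[u*c+z*k,L[:,1],163-u*k+z*c])
for t in (-4,0,4,8):
    a,b=proj(S,tr(np.radians(t),[[45,26,60],[-45,26,60]])); e,f=proj(S,tr(np.radians(t),[[55,26,20],[55,26,110]]))
    print(t,np.degrees(np.arctan2(*(b-a)[::-1])),np.degrees(np.arctan2((f-e)[0],-(f-e)[1])))
print(r.sense()['tool_pos'])
E
```

```text
-4 27.95109171952655 11.082682507740511
0 24.985216623329933 6.5410950397386864
4 21.938122401003827 2.1940432561810477
8 18.795126362986483 -1.9610530863806226
[428.26572935 175.69037502 101.90253605]
```

```bash
python3 -m jog '[[0.003,0,0.0015,0,0.4],[0.006,0,0.003,0,0.4],[0.008,0,0.005,0,0.4],[0.01,0,0.006,0,0.4]]' 30
python3 - <<'E'
from h import *
from bench import r
S=r.snapshot("side")
cv2.imwrite("pics/z22.png",cv2.resize(S["pixels"][150:285,260:400,::-1],None,fx=4.2,fy=4.2,interpolation=cv2.INTER_CUBIC))
E
```

```text
time: 21.1
tool_pos: [420.0, 181.4, 98.0]
tcp_rot: [179.5, 0.5, 149.6]
ft_force: [-6.1, -4.6, 21.0]
finger_gap: 51.3
```

View pics/z22.png

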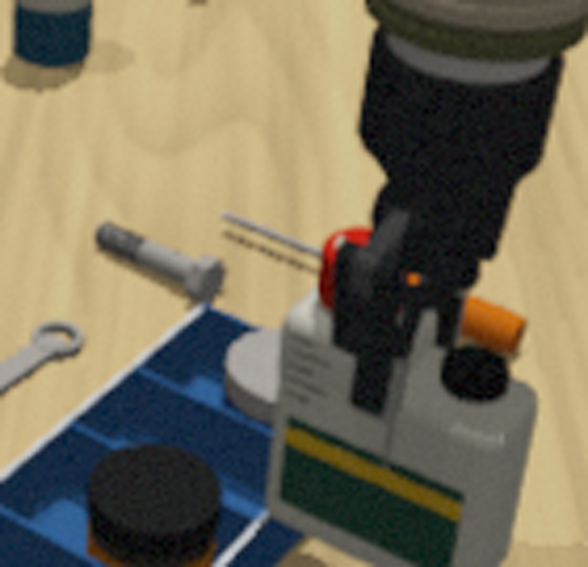

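```bash
python3 -m jog '[[0,0,-0.006,0,0.4],[0,0,-0.014,0,0.4],[0,0,-0.02,0,0.4],[-0.01,0,-0.02,0,0.4],[-0.02,-0.001,-0.02,0,0.4],[-0.03,-0.002,-0.02,0,0.4],[-0.04,-0.002,-0.02,0,0.4],[-0.05,-0.003,-0.02,0,0.4],[-0.06,-0.003,-0.02,0,0.4],[-0.07,-0.004,-0.02,0,0.4],[-0.08,-0.004,-0.02,0,0.4],[-0.09,-0.0045,-0.02,0,0.4],[-0.1,-0.0045,-0.02,0,0.4],[-0.106,-0.0045,-0.02,0,0.4],[-0.106,-0.0045,-0.02,0,0.4],[-0.106,-0.0045,-0.02,0,0.4]]' 40
python3 - <<'E'
from h import *
from bench import r
S=r.snapshot("side")
cv2.imwrite("pics/z23.png",cv2.resize(S["pixels"][140:275,240:380,::-1],None,fx=4.2,fy=4.2,interpolation=cv2.INTER_CUBIC))
W=r.snapshot("wrist")
cv2.imwrite("pics/z24.png",W["pixels"][...,::-1])
E
```

```text
time: 22.75
tool_pos: [508.6, 123.8, 118.7]
tcp_rot: [179.5, 0.4, 149.5]
ft_force: [-0.6, -0.2, -4.1]
finger_gap: 51.0
```

View pics/z23.png

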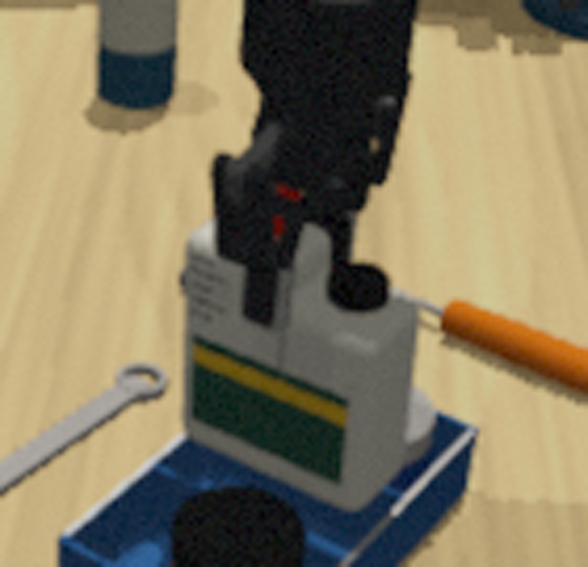

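View pics/z24.png

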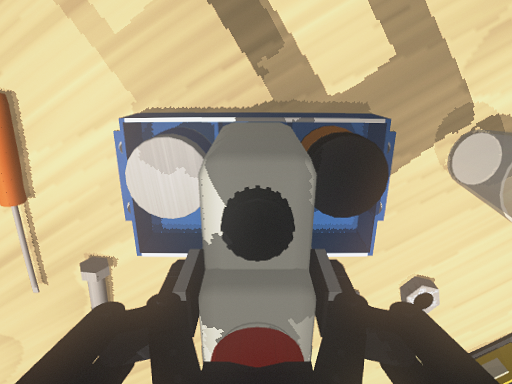

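```bash
python3 - <<'E'
from h import *
from bench import r
W=r.snapshot("wrist");S=r.snapshot("side")
yaw=np.radians(-30.5)
def bk(s,uv,z):
    return least_squares(lambda p:(proj(s,[p[0],p[1],z])-uv).ravel(),[508,124]).x
for zz in (180,186):
  p=bk(W,[257.5,219],zz); # filler top
  print(zz,p,p+30*np.array([np.cos(yaw),np.sin(yaw)]))
q=np.array([508.5,124])
im=cv2.resize(np.ascontiguousarray(S["pixels"][140:275,240:380,::-1]),None,fx=4.2,fy=4.2,interpolation=cv2.INTER_CUBIC)
wire(S,im,0,0,0,(0,0,255),[240,140],4.2,base=(508.5,124),pz=-62.)
cv2.imwrite("pics/ov3.png",im)
im=np.ascontiguousarray(W["pixels"][...,::-1]);wire(W,im,0,0,0,(0,0,255),[0,0],1,base=(508.5,124),pz=-62.)
cv2.imwrite("pics/ov4.png",im)
E
```

```text
180 [479.29168477 141.57197608] [505.14055959 126.34582519]
186 [476.98183193 142.85187169] [502.83070675 127.6257208 ]
```

View pics/ov3.png

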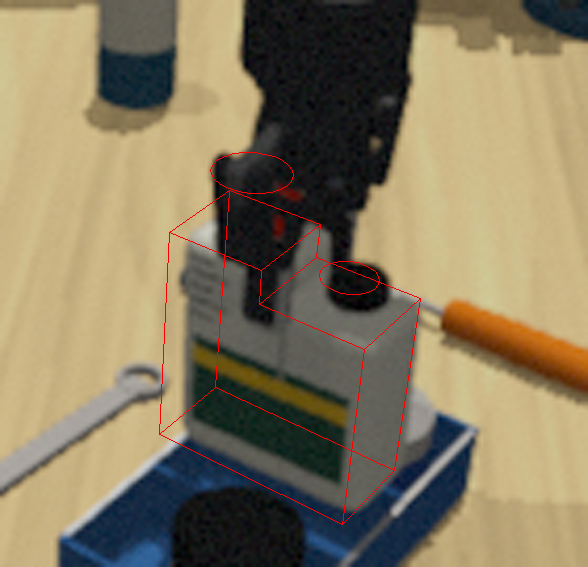

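View pics/ov4.png

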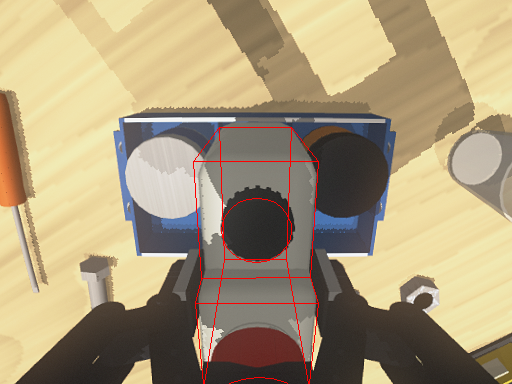

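```bash
python3 -m jog '[[-0.003,0,0,0,0.4],[-0.006,0,0.002,0,0.4],[-0.007,0,0.006,0,0.4],[-0.007,0,0.011,0,0.4],[-0.007,0,0.015,0,0.4],[-0.007,0,0.015,0,0.4]]' 40
python3 - <<'E'
from h import *
from bench import r
S=r.snapshot("side")
cv2.imwrite("pics/z25.png",cv2.resize(S["pixels"][150:275,240:370,::-1],None,fx=4.6,fy=4.6,interpolation=cv2.INTER_CUBIC))
W=r.snapshot("wrist")
cv2.imwrite("pics/z26.png",cv2.resize(W["pixels"][90:290,100:410,::-1],None,fx=2.5,fy=2.5))
E
```

```text
time: 23.55
tool_pos: [513.8, 120.5, 102.6]
tcp_rot: [179.6, 0.4, 149.6]
ft_force: [-0.8, 0.5, -4.7]
finger_gap: 50.8
```

View pics/z25.png

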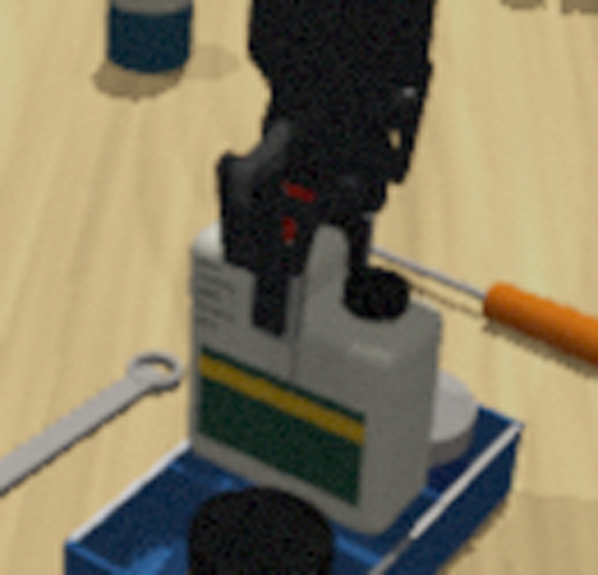

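View pics/z26.png

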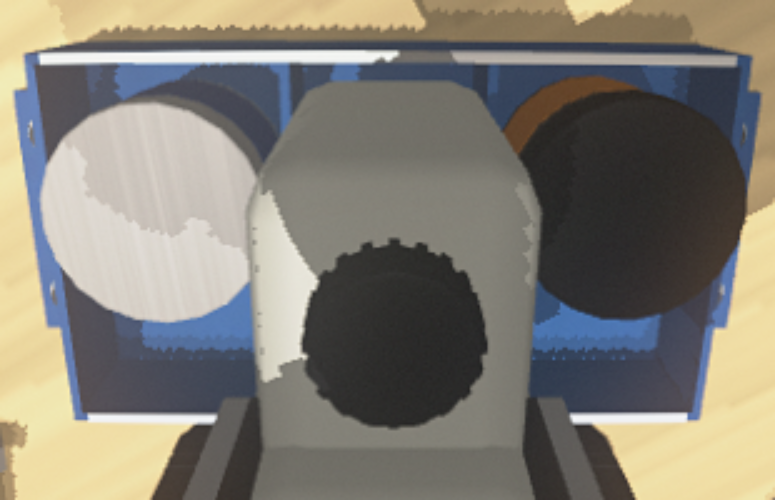

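```bash
python3 -m jog '[[0,0,0.004,0,0.4],[0,0,0.008,0,0.4],[0,0,0.012,0,0.4],[0,0,0.016,0,0.4],[0,0,0.02,0,0.4],[0,0,0.02,0,0.4]]' 30
python3 -m jog '[[0,0,0.004,0,0.4],[0,0,0.008,0,0.4],[0,0,0.012,0,0.4],[0,0,0.016,0,0.4],[0,0,0.018,0,0.4]]' 25
```

```text
time: 24.25
tool_pos: [514.0, 120.5, 82.6]
tcp_rot: [179.6, 0.4, 149.6]
ft_force: [-0.2, -0.1, -4.5]
finger_gap: 51.3
time: 24.75
tool_pos: [513.8, 120.6, 63.9]
tcp_rot: [179.6, 0.3, 149.6]
ft_force: [0.1, -0.7, -5.1]
finger_gap: 50.7
```

```bash
python3 -m jog '[[0,0,0.002,0,0.4],[0,0,0.004,0,0.4],[0,0,0.005,0,0.4],[0,0,0.005,0,0.4]]' 25
python3 -m jog '[[0,0,0.001,0,0.4],[0,0,0.002,0,0.4],[0,0,0.002,0,0.4]]' 25
```

```text
time: 25.15
tool_pos: [513.8, 120.6, 58.8]
tcp_rot: [179.6, 0.3, 149.6]
ft_force: [0.1, 0.5, -4.3]
finger_gap: 50.9
time: 25.45
tool_pos: [513.9, 120.6, 56.9]
tcp_rot: [179.6, 0.3, 149.6]
ft_force: [-0.6, -0.1, -4.2]
finger_gap: 51.1
```

```bash
python3 -m jog '[[0,0,0.001,0,0.4],[0,0,0.002,0,0.4],[0,0,0.003,0,0.4],[0,0,0.003,0,0.4]]' 25
python3 - <<'E'
from h import *
from bench import r
S=r.snapshot("side")
cv2.imwrite("pics/z27.png",cv2.resize(S["pixels"][150:275,240:370,::-1],None,fx=4.6,fy=4.6,interpolation=cv2.INTER_CUBIC))
E
```

```text
time: 25.85
tool_pos: [514.3, 120.7, 56.8]
tcp_rot: [179.6, 0.4, 149.6]
ft_force: [-13.8, -0.6, 21.2]
finger_gap: 50.7
```

View pics/z27.png

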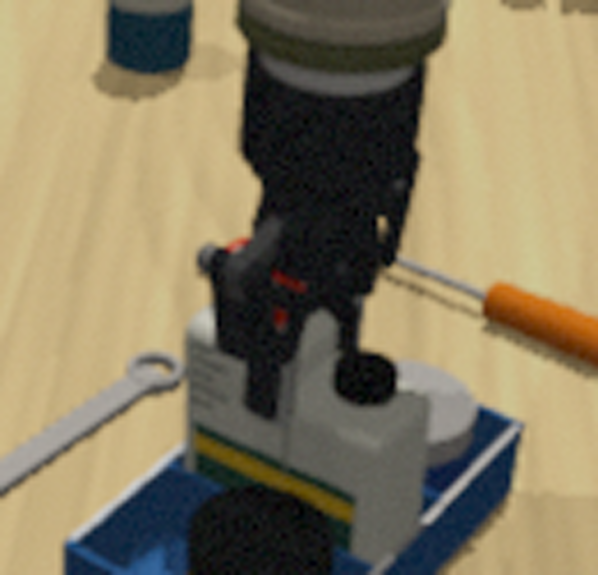

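```bash
python3 -m jog '[[0,0,-0.002,0,0.4],[0,0,-0.002,0,0.6],[0,0,-0.002,0,0.65],[0,0,-0.002,0,0.8],[0,0,-0.002,0,1],[0,0,-0.002,0,1],[0,0,-0.002,0,1],[0,0,-0.002,0,1]]' 20
python3 - <<'E'
from h import *
from bench import r
S=r.snapshot("side")
cv2.imwrite("pics/z28.png",cv2.resize(S["pixels"][150:275,240:370,::-1],None,fx=4.6,fy=4.6,interpolation=cv2.INTER_CUBIC))
E
```

```text
time: 26.7
tool_pos: [514.3, 120.7, 58.8]
tcp_rot: [179.6, 0.4, 149.6]
ft_force: [-0.4, 0.5, -0.2]
finger_gap: 85.3
```

View pics/z28.png

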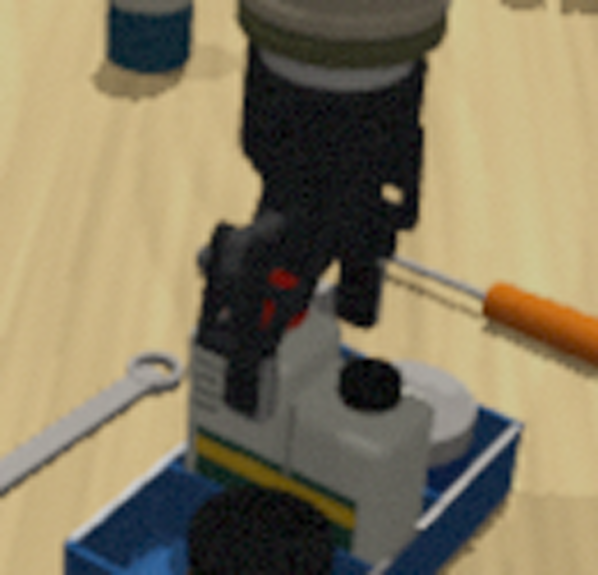

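```bash
python3 -m jog '[[0,0,-0.02,0,1],[0,0,-0.05,0,1],[0,0,-0.085,0,1],[0,0,-0.12,0,1],[0,0,-0.15,0,1],[0,0,-0.17,0,1],[0.03,0,-0.18,0,1],[0.03,0,-0.18,0,1],[0.03,0,-0.18,0,1]]'
python3 - <<'E'
from h import *
from bench import r
S=r.snapshot("side")
cv2.imwrite("pics/z29.png",cv2.resize(S["pixels"][190:320,235:365,::-1],None,fx=4.6,fy=4.6,interpolation=cv2.INTER_CUBIC))
W=r.snapshot("wrist")
cv2.imwrite("pics/z30.png",cv2.resize(W["pixels"][90:240,160:360,::-1],None,fx=4,fy=4,interpolation=cv2.INTER_CUBIC))
print(r.sense()["tool_pos"])
E
```

```text
time: 27.65
tool_pos: [486.8, 135.5, 238.8]
tcp_rot: [179.6, 0.4, 149.6]
ft_force: [0.4, -0.2, -0.2]
finger_gap: 85.7
[486.74654873 135.07377722 237.79478544]
```

View pics/z29.png

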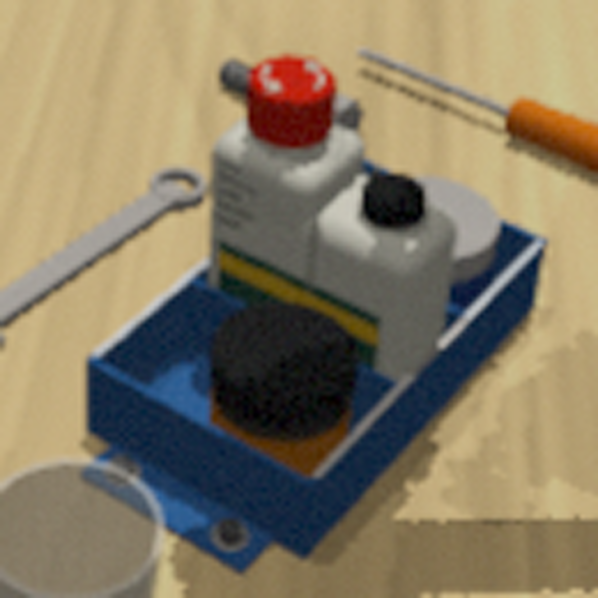

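View pics/z30.png

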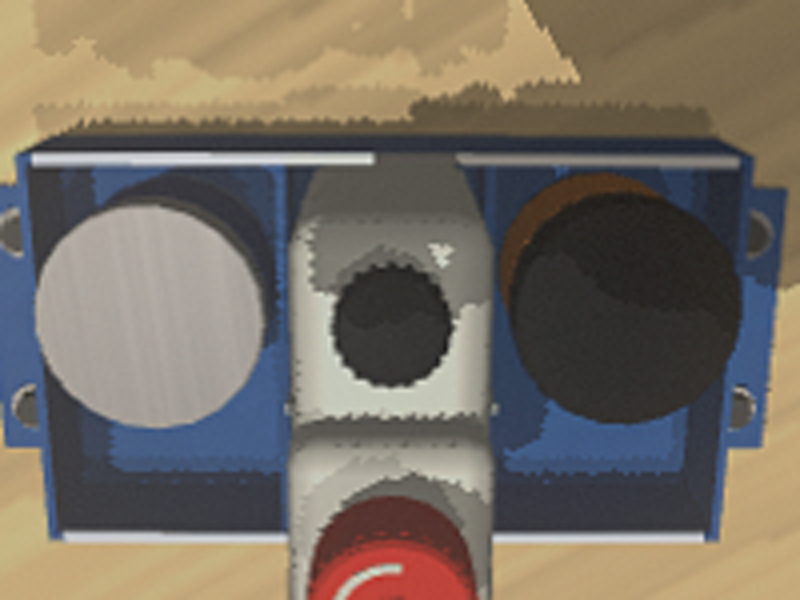

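```bash
python3 -m jog '[[-0.01,0,0.005,0,1],[-0.02,0.001,0.01,0,1],[-0.03,0.001,0.02,0,1],[-0.04,0.0015,0.03,0,1],[-0.051,0.0015,0.038,0,1],[-0.051,0.0015,0.038,0,1],[-0.051,0.0015,0.038,0,1]]'
python3 - <<'E'
from h import *
from bench import r
W=r.snapshot("wrist")
cv2.imwrite("pics/z31.png",W["pixels"][...,::-1])
S=r.snapshot("side")
cv2.imwrite("pics/z32.png",cv2.resize(S["pixels"][110:260,230:380,::-1],None,fx=4,fy=4,interpolation=cv2.INTER_CUBIC))
print(r.sense()["tool_pos"])
E
```

```text
time: 28.45
tool_pos: [531.7, 110.4, 199.6]
tcp_rot: [179.7, 0.3, 149.6]
ft_force: [0.0, 0.4, 0.6]
finger_gap: 85.3
[531.90704518 110.82349294 200.59875497]
```

View pics/z31.png

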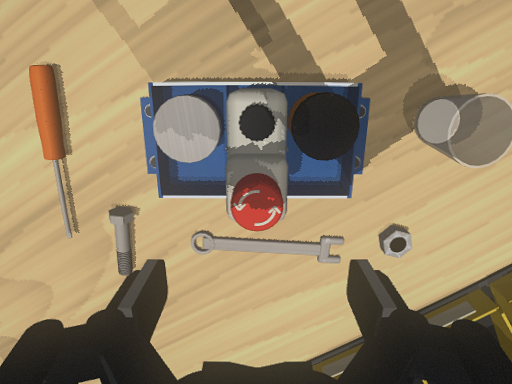

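View pics/z32.png

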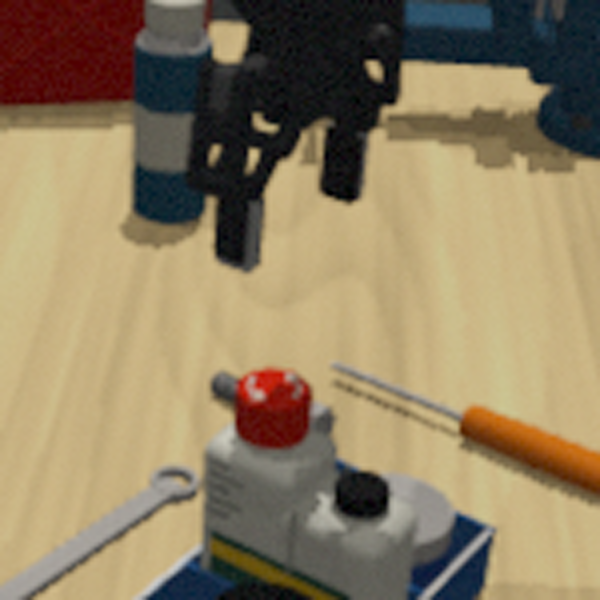

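```bash
python3 - <<'E'
from h import *
from bench import r
W=r.snapshot("wrist")
cv2.imwrite("pics/z33.png",cv2.resize(W["pixels"][160:240,210:310,::-1],None,fx=7,fy=7,interpolation=cv2.INTER_CUBIC))
im=np.ascontiguousarray(cv2.resize(W["pixels"][160:240,210:310,::-1],None,fx=7,fy=7,interpolation=cv2.INTER_CUBIC))
for c,(x,y) in (((0,255,0),(531.5,110.6)),((255,0,0),(533,110))):
  P=[[x+19.5*np.cos(a),y+19.5*np.sin(a),160] for a in np.linspace(0,6.28,40)]
  cv2.polylines(im,[((proj(W,P)-[210,160]+.5)*7).astype(int)],True,c,1)
cv2.imwrite("pics/z34.png",im)
E
```

```text
(no output)
```

View pics/z34.png

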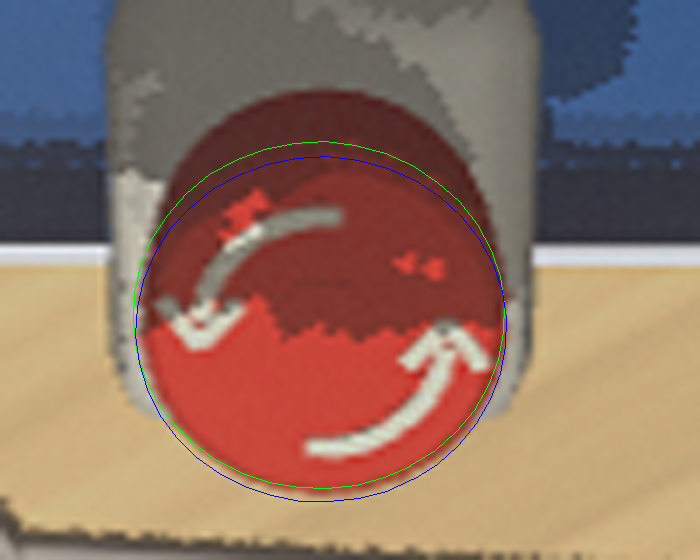

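```bash
python3 -m jog '[[0,0,0.02,0,1],[0,0,0.045,0,1],[0,0,0.065,0,1],[0,0,0.085,0,1],[0,0,0.095,0,1],[0,0,0.103,0,1],[0,0,0.103,0,1],[0,0,0.103,0,1]]'
python3 - <<'E'
from h import *
from bench import r
W=r.snapshot("wrist")
cv2.imwrite("pics/z35.png",W["pixels"][...,::-1])
S=r.snapshot("side")
cv2.imwrite("pics/z36.png",cv2.resize(S["pixels"][160:260,250:350,::-1],None,fx=6,fy=6,interpolation=cv2.INTER_CUBIC))
print(r.sense()["tool_pos"])
E
```

```text
time: 29.4
tool_pos: [533.5, 111.3, 98.8]
tcp_rot: [179.5, 0.4, 149.6]
ft_force: [0.1, 0.1, 0.4]
finger_gap: 85.3
[533.73841538 111.30967124  99.04649514]
```

View pics/z35.png

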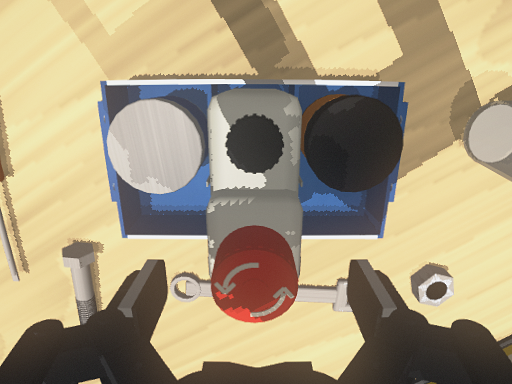

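View pics/z36.png

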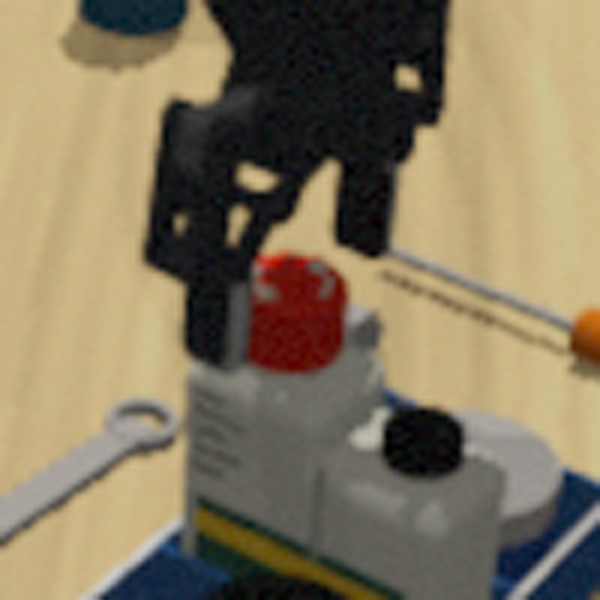

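```bash
python3 -m jog '[[0.001,0,0,0,0.6],[0.001,0,0,0,0.5],[0.001,0,0,0,0.35],[0.001,0,0,0,0.3],[0.001,0,0,0,0.3],[0.001,0,0,0,0.3],[0.001,0,0,0,0.3]]' 50
python3 - <<'E'
from h import *
from bench import r
S=r.snapshot("side")
cv2.imwrite("pics/z37.png",cv2.resize(S["pixels"][160:260,250:350,::-1],None,fx=6,fy=6,interpolation=cv2.INTER_CUBIC))
s=r.sense();print(s["tool_pos"],s["ft_force"],s["wrist_torque"],s["joint_pos"])
E
```

```text
time: 30.2
tool_pos: [533.1, 111.7, 99.3]
tcp_rot: [179.5, 0.5, 149.6]
ft_force: [-1.3, -1.3, 4.3]
finger_gap: 37.6
[533.07463782 111.74230098  99.29415331] [-0.87235311 -1.06506831  4.75447264] [-0.16452519  0.1695375   0.01413772] [ 6.37780818e+00  1.85542608e+00  1.01126308e+02  9.27682620e-02
  7.63337492e+01 -5.32441358e+01]
```

View pics/z37.png

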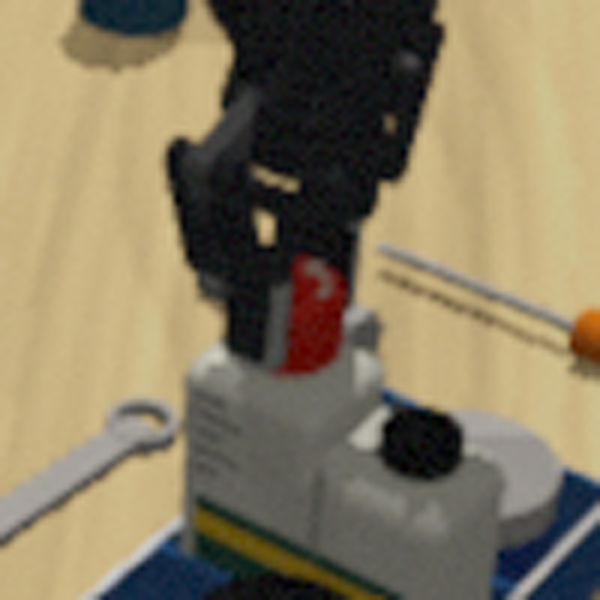

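```bash
python3 -m jog '[[0,0,0.001,0,0.3],[0,0,0.002,0,0.3],[0,0,0.003,0,0.3],[0,0,0.004,0,0.3],[0,0,0.004,0,0.3],[0,0,0.004,0,0.3]]' 80
```

```text
time: 30.85
tool_pos: [533.8, 111.9, 96.4]
tcp_rot: [179.5, 0.6, 149.6]
ft_force: [-3.4, -1.7, 10.1]
finger_gap: 36.7
```

```bash
python3 -m jog '[[0,0,0.001,0,0.3],[0,0,0.002,0,0.3],[0,0,0.0035,0,0.3],[0,0,0.0035,0,0.3],[0,0,0.0035,0,0.3]]' 80
```

```text
time: 31.35
tool_pos: [534.8, 112.1, 94.7]
tcp_rot: [179.4, 0.7, 149.6]
ft_force: [-3.6, -1.4, 13.9]
finger_gap: 36.8
```

```bash
python3 -m jog '[[0,0,0.002,-0.05,0.3],[0,0,0.002,-0.13,0.3],[0,0,0.002,-0.21,0.3],[0,0,0.002,-0.29,0.3],[0,0,0.002,-0.37,0.3],[0,0,0.002,-0.45,0.3],[0,0,0.002,-0.53,0.3],[0,0,0.002,-0.6,0.3],[0,0,0.002,-0.6,0.3]]' 80
```

```text
time: 32.25
tool_pos: [535.7, 112.2, 94.5]
tcp_rot: [179.9, 1.0, -175.9]
ft_force: [-4.2, -2.1, 14.6]
finger_gap: 37.1
```

```bash
python3 -m jog '[[0.001,0,0.0018,-0.08,0.3],[0.001,0,0.0018,-0.16,0.3],[0.001,0,0.0018,-0.24,0.3],[0.001,0,0.0018,-0.32,0.3],[0.001,0,0.0018,-0.4,0.3],[0.001,0,0.0018,-0.48,0.3],[0.001,0,0.0018,-0.56,0.3],[0.001,0,0.0018,-0.64,0.3],[0.001,0,0.0018,-0.72,0.3],[0.001,0,0.0018,-0.8,0.3],[0.001,0,0.0018,-0.8,0.3],[0.001,0,0.0018,-0.8,0.3]]' 80
python3 - <<'E'
from h import *
from bench import r
S=r.snapshot("side")
cv2.imwrite("pics/z38.png",cv2.resize(S["pixels"][160:260,250:350,::-1],None,fx=6,fy=6,interpolation=cv2.INTER_CUBIC))
s=r.sense();print(s["tool_pos"],s["ft_force"],s["wrist_torque"],s["joint_pos"])
E
```

```text
time: 33.45
tool_pos: [535.8, 111.9, 94.6]
tcp_rot: [-179.3, 0.9, -130.0]
ft_force: [-4.2, -2.5, 14.8]
finger_gap: 37.0
[535.72297084 111.87573347  94.56033798] [-4.21695841 -2.86402804 14.78437771] [-0.58915005  0.81299799 -0.01066404] [ 6.37947430e+00  2.03027386e+00  1.01469893e+02  6.71213951e-02
  7.53590406e+01 -1.33597808e+02]
```

View pics/z38.png

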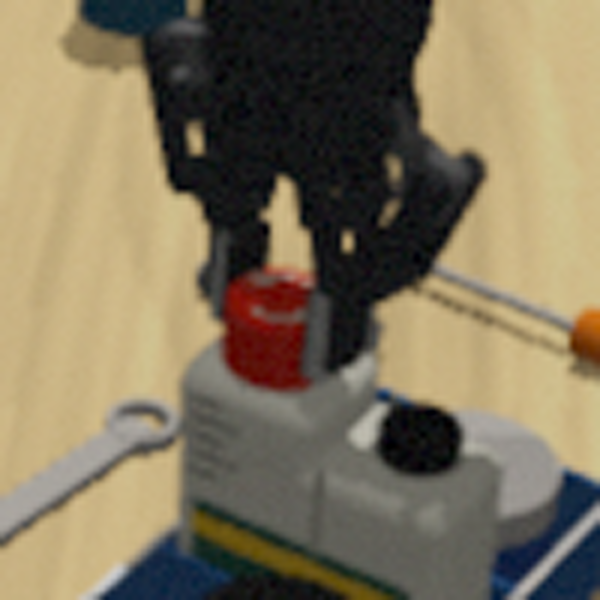

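```bash
python3 -m jog '[[0.001,0,-0.002,0,0.3],[0.001,0,-0.004,0,0.3],[0.001,0,-0.006,0,0.3],[0.001,0,-0.009,0,0.3],[0.001,0,-0.009,0,0.3]]' 80
python3 - <<'E'
from h import *
from bench import r
S=r.snapshot("side")
cv2.imwrite("pics/z39.png",cv2.resize(S["pixels"][160:260,250:350,::-1],None,fx=6,fy=6,interpolation=cv2.INTER_CUBIC))
s=r.sense();print(s["tool_pos"],s["ft_force"],s["wrist_torque"])
E
```

```text
time: 34.0
tool_pos: [534.8, 111.1, 103.3]
tcp_rot: [-179.3, 0.9, -130.0]
ft_force: [-0.5, -1.0, 0.0]
finger_gap: 36.6
[534.74120954 111.07806689 103.21789927] [-1.1068422  -0.18536265  0.52907199] [-0.09343809  0.08677953 -0.01717326]
```

View pics/z39.png

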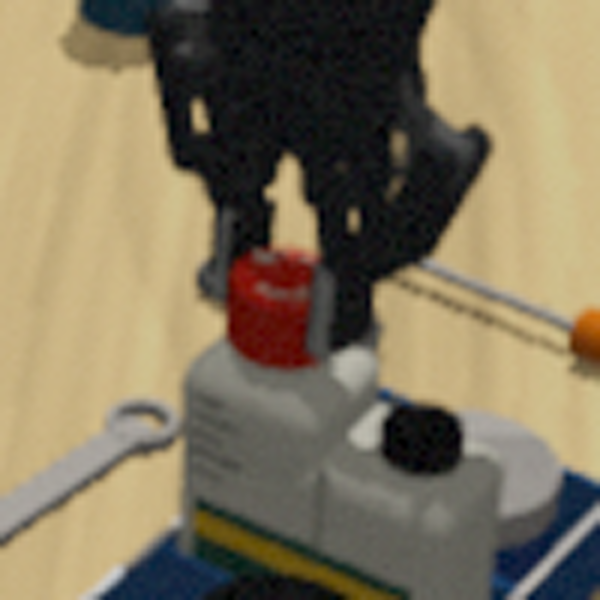

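```bash
python3 -m jog '[[0,0,-0.004,0,0.3],[0,0,-0.009,0,0.3],[0,0,-0.014,0,0.3],[0,0,-0.02,0,0.3],[0,0,-0.03,0,0.3],[0,0,-0.042,0,0.3],[0,0,-0.055,0,0.3],[0,0,-0.07,0,0.3],[0,0,-0.082,0,0.3],[0,0,-0.092,0,0.3],[0,0,-0.097,0,0.3],[0,0,-0.1,0,0.3],[0,0,-0.1,0,0.3],[0,0,-0.1,0,0.3],[0,0,-0.1,0,0.3]]' 80
python3 - <<'E'
from h import *
from bench import r
S=r.snapshot("side")
cv2.imwrite("pics/z40.png",cv2.resize(S["pixels"][120:320,215:415,::-1],None,fx=3,fy=3,interpolation=cv2.INTER_CUBIC))
W=r.snapshot("wrist");cv2.imwrite("pics/z41.png",W["pixels"][...,::-1])
s=r.sense();print(s["tool_pos"],s["tcp_rot"],s["ft_force"],s["qd"])
E
```

```text
time: 35.55
tool_pos: [532.4, 110.7, 202.4]
tcp_rot: [-179.3, 0.8, -130.0]
ft_force: [0.0, 0.5, -1.1]
finger_gap: 36.6
[532.52132592 110.70020193 202.62779295] [-179.31494781    0.81464044 -130.03574001] [ 0.97825188  0.21205088 -1.27796067] [ 0.06350481 -0.05444886 -0.14826202  0.03507492 -0.03733775  0.11846698]
```

View pics/z40.png

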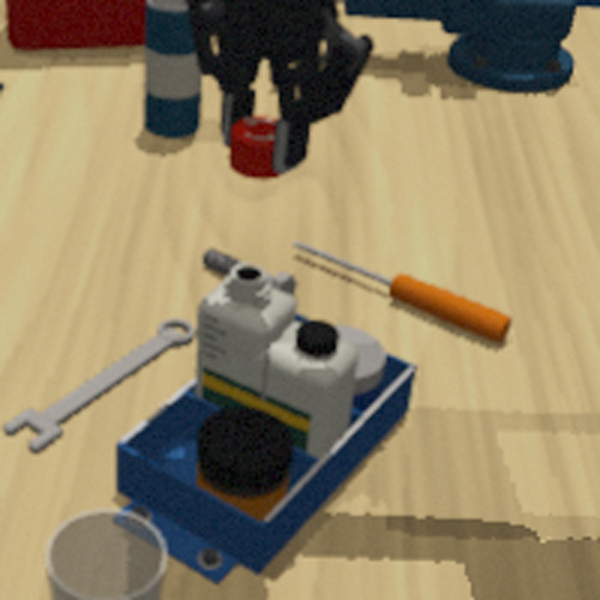

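View pics/z41.png

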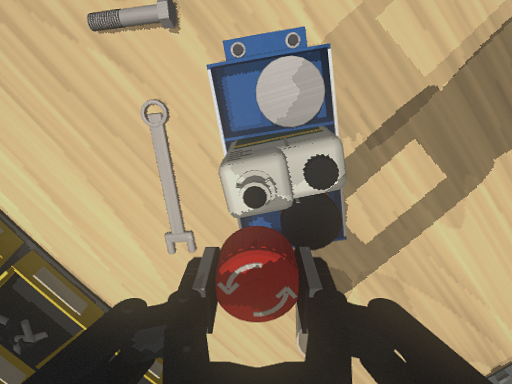

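```bash
python3 - <<'E'
from h import *
from bench import r
S=r.snapshot("side")
a=S["pixels"][190:320,235:365,::-1]; b=cv2.imread("pics/side0.png")[190:320,235:365]
cv2.imwrite("pics/z42.png",cv2.resize(np.hstack([b,a]),None,fx=3,fy=3,interpolation=cv2.INTER_CUBIC))
T=r.snapshot("top");cv2.imwrite("pics/z43.png",T["pixels"][...,::-1])
print(r.sense()["time"],r.sense()["finger_gap"])
E
```

```text
35.75 36.722504648394384
```

View pics/z42.png

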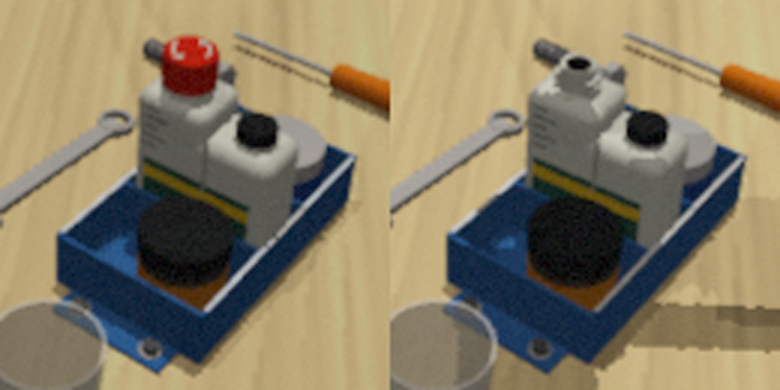

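View pics/z43.png

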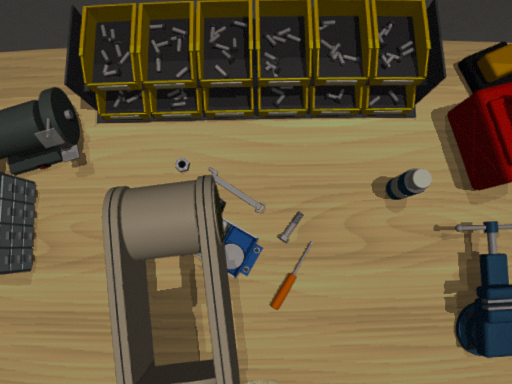

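```bash
python3 - <<'E'
from bench import r
print(r.hand_in()); s=r.sense(); print(s["time"],s["finger_gap"],s["tool_pos"])
E
```

```text
the job is handed in; nothing more can be done
None
the job is handed in; nothing more can be done
```

I handed the job in at about 36 s of the 64 s allowed, with every step of the task carried out; the hand-in gave no verdict.

**What I did**
- **Tipping:** the moves only allow turning about the tool's own axis. So I gripped the bottle across its flat sides, lifted it clear, and pivoted it in the grip by pushing its foot against the rack's +x wall edge. It reached about 43° and stayed there for at least 3 s.
- **Setting back:** I levered it upright against the opposite wall edge, lowered it into its pocket and released it. It sits where it started in the side camera picture.
- **Opening:** I gripped the red cap and pushed it down about 5 mm (14 N). I then turned it 80° anticlockwise and lifted it straight off; the upward pull stayed near zero.

**Last checks before handing in**
- **Cap:** it is held level, within 1°, with the fingers closed on it at 37 mm. Its lower edge is about 89 mm above the neck.
- **Bottle:** it stands upright in the pocket, about 1 pixel (roughly 2 mm) from its first picture.
- **Other things:** the ones I could see (wrench, bolt, nut, screwdriver and spray can from above; jar, tin and cup from the side) looked unmoved.

**Where the readings disagreed**
- **Finger height:** the real fingertips sat about 38 mm higher than the reported tool position. The cameras showed this, and coming down without touching anything confirmed it, so I worked to the pictures instead.
- **Tilt angle:** estimates while tipped ran from about 39° to 49° depending on the method, all inside the 35–55° window.

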